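Stack an empty coin tray over the loaded one

TASK

The brass sizing gauge has been left lying across the grey coin tray that holds the two nickel tubes: lay it flat on the rubber change mat, wholly on the mat. Then take the deep empty coin tray out of the beech stand and stack it on the loaded tray, turned the way in which it stands up on the loaded tray's inside posts, level and inside the rim, instead of nesting down onto the tubes. Set both things down without dropping them, let go, and leave the shallow tray, the tip bowl and the moistener cup where they are.

Things in the scene. Friction and masses are not known exactly. Their poses are not given: they have to be found in the camera images.
- tray: Deep empty stack-nest coin tray, grey plastic, in one of the two bays of the stand's slope, its +x end down. Origin: centre of underside; z to its open top. 130 mm long (x), 68 mm wide (y) over the upright rim band (top 12 mm of the walls), 60 mm high, about 0.09 kg. 2 mm walls lean in to a 116 x 54 mm floor. Grip it across the 68 mm rim band at mid length.
- loaded_tray: Tray of the same make, sizes and axes as tray (scooped end +x), loose and upright on the sill at any of many headings, the two tubes in it, the gauge across its rim. Origin: centre of its underside.
- tray_scoop (a point): Scoop lip of the deep tray, 63 mm along its +x, 34 mm up: at the +x end the wall dips to 34 mm over the middle 24 mm and there is an inside post in each corner. The -x end has a full wall and one inside post in its middle. All post tops are flat, 48 mm above the underside; the floor and outside are recessed under each post.
- loaded_tray_scoop (a point): The same scoop point on the loaded tray. If the two scooped ends point the same way, the trays nest; if they point opposite ways, the upper tray's floor stands on the lower one's three post tops, upper origin 48 mm above the lower, with 3.5 mm of play each way (5 mm on entering the rim), its bottom 12 mm inside the lower rim.
- tube1: Rolled nickel tube, orange plastic, 80 mm long (x), 23 mm diameter, 0.21 kg, lying lengthwise in the loaded tray. Origin: its centre.
- tube2: The other, equal nickel tube, beside the first. Origin: its centre.
- gauge: Brass coin sizing gauge: a flat plate 132 mm long (x), 36 mm wide (y), 6 mm thick, with four coin holes along its middle, 0.17 kg. Origin: centre of its underside. At first it lies loose across the two side rims of the loaded tray, 60 mm above the sill, roughly at right angles to the tray's length.
- gauge_end1 (a point): Middle of one short end of the gauge, at its underside (66 mm along its -x).
- gauge_end2 (a point): Middle of the other short end, at its underside (66 mm along its +x).
- mat: Black rubber change mat fixed on the sill, 160 mm (x) by 200 mm (y), 4 mm thick. Origin: centre of its underside, on the sill.
- stand: Beech stand fixed on the sill, 208 mm wide (y), 175 deep (x), 98 high at its rear. Origin: underside, below mid-slope. Its slope rises to its +x at 35 degrees and faces its -x and up, with two bays at y = +56 and -56 mm, 12 mm fins beside each and a 10 mm lip at the foot. A tray in a bay lies flat on the slope, origin 52 mm above the sill. Fixed upright trays fill the rear slots.
- flat_tray: Shallow grey coin tray, 116 by 54 mm and only 24 mm high, lying in the other bay of the stand. Origin: centre of its underside. Leave it.
- bowl: White porcelain tip bowl, 110 mm across, 45 mm high, loose on the sill. Origin: centre of its underside. Leave it.
- moistener: Round black finger-moistener cup with a sponge, 80 mm across, 31 mm high, loose on the sill. Origin: centre of its underside. Leave it.

How it is judged (in metres and radians):
On the way, in this order (a step that is already met when the one before it is completed fails the run):
1. the gauge lies released on the mat (height (world z) of gauge below 0.008 m and angle between gauge's own z axis and vertical below 0.06 rad and x of gauge_end1 in the frame of mat between -0.082 and 0.082 m and x of gauge_end2 in the frame of mat between -0.082 and 0.082 m and y of gauge_end1 in the frame of mat between -0.102 and 0.102 m and y of gauge_end2 in the frame of mat between -0.102 and 0.102 m and contact force between the fingers and gauge below 0.1 N), for 0.2 s.
2. the deep tray stands on the loaded tray's posts, its scooped end opposite (z of tray in the frame of loaded_tray between 0.045 and 0.051 m and horizontal distance between tray and loaded_tray below 0.008 m and angle between the z axis of tray and the z axis of loaded_tray, either way round below 0.04 rad and x of tray_scoop in the frame of loaded_tray below -0.05 m and contact force between the fingers and tray below 0.1 N), for 0.2 s.
At the end, for the whole second after the job is handed in: Gauge flat on the mat, both ends over it (2 mm grace). Deep tray on the loaded tray's posts: origin 45-51 mm above and within 8 mm sideways, level within 0.04 rad, scooped ends opposite. Loaded tray upright on the sill, both tubes lying in it. All released and at rest (height (world z) of gauge below 0.008 m and angle between gauge's own z axis and vertical below 0.06 rad and x of gauge_end1 in the frame of mat between -0.082 and 0.082 m and x of gauge_end2 in the frame of mat between -0.082 and 0.082 m and y of gauge_end1 in the frame of mat between -0.102 and 0.102 m and y of gauge_end2 in the frame of mat between -0.102 and 0.102 m and z of tray in the frame of loaded_tray between 0.045 and 0.051 m and horizontal distance between tray and loaded_tray below 0.008 m and angle between the z axis of tray and the z axis of loaded_tray, either way round below 0.04 rad and x of tray_scoop in the frame of loaded_tray below -0.05 m and height (world z) of loaded_tray below 0.004 m and angle between loaded_tray's own z axis and vertical below 0.03 rad and z of each of tube1, tube2 in the frame of loaded_tray below 0.02 m and horizontal distance between each of tube1, tube2 and loaded_tray below 0.035 m and linear speed of each of tray, gauge below 0.02 m/s); the robot touches nothing.
It fails at once if the tip bowl, the moistener cup or the shallow tray is shifted by more than 20 mm (distance of any of bowl, moistener, flat_tray from where it was at the start of the episode above 0.02 m).
It fails at once if the gauge or the deep tray is dropped (falls freely, faster than 0.5 m/s, out of the fingers) ((contact force between the fingers and gauge below 0.05 N and linear speed of gauge above 0.5 m/s) or (contact force between the fingers and tray below 0.05 N and linear speed of tray above 0.5 m/s)).
It also fails if it takes over 54 s, if anything falls off the work surface, if the arm or the gripper's body presses on something with over 40 N, if the wrist force passes 120 N, or if a joint passes its speed limit or range.

ROBOT

A 6-joint arm with a two-finger parallel gripper is mounted at the origin on the work surface. World frame = base frame: x ahead of the robot, y to its left, z up, the work surface at z = 0. Lengths are in m, angles in degrees, forces in N, time in s.
With the tool pointing down it reaches from about 0.3 to 0.75 m from the base axis. Payload 8.5 kg.
Tool frame: the origin (TCP) lies on the centre line of the jaws, within the pads' length; the fingertips stand 19 mm ahead of it and the grasp point (between the pads) is the TCP; z points along the fingers, x is the direction in which the jaws open and shut, and the axes are right-handed (so a half turn about z gives the same grasp; the last joint's range is limited). The gripper opens to 85 mm and grips with 20 to 120 N. Pads are 22 mm wide; open, the fingers measure 114 mm over their backs; the gripper's body (76 mm by 85 mm) begins 54 mm behind the grasp point. The pads swing forward as they close: fully open they stand 13 mm farther back than shut.
Start: joints at [-85.674, 21.807, 74.336, -0, 83.858, -12.336], TCP at [0.158, -0.527, 0.227] pointing down, gripper open.
Joint ranges: [-178.18, 178.18], [-50.72, 133.34], [12.68, 142.11], [-81.47, 261.47], [9.98, 163.14], [-165.26, 165.26]. Speed limits (degrees/s): [136.94, 136.94, 180, 180, 180, 180].

INTERFACE

Orientations are given as a 3x3 rotation matrix whose columns are the frame's x, y, z axes.
In Python, from rig import env, cams, order gives the robot as it stands.
- The arm moves only by the tool step_arm, never from a script. Its argument "steps" is a list of rows, each an object with "xyz": the shift along the tool's x, y, z normalised to -1 to 1, where 1 is 0.04 m, a list of three; "turn": the turn, a rotation vector about the tool's x, y, z normalised to -1 to 1, where 1 is 0.08 rad, a list of three; "gripper": the gripper command: -1 is shut, 1 is fully open, values between are in proportion. A call has 1 to 20 rows; each row shifts and turns the commanded pose from where the row before left it, along the tool's axes as they then stand; what a row does not reach is not made up. A row lasts 1/12 s, in which the tool goes at most 41.7 mm and 7.16 degrees, less where a joint would pass 70% of its speed; a pose out of reach is approached as far as the arm can. A call with a number of a shift or a turn outside -1 to 1 is refused whole. A call with a gripper value outside its range is refused whole. The fingers move at their own pace and stop on an object; "squeeze" is the grip in N (left out, the last holds). Time passes only in rows, so rows that do not move let the fingers close. It gives the time, the measured TCP pose, the force and the opening at its end, in the units of the state.
- env.observe(): the state, without advancing time (a new reading comes with each control period).
- cams.get_image(name): name is "side" or "top" or "wrist"; returns (picture, depth): 480x640x3 uint8, red, green, blue; 480x640 float32, m along the optical axis (not along the pixel's ray), 0 where there is no reading.
- cams.camera_info(name): a dict with "fx", "fy", "cx", "cy" (pixels), "k1" (the pictures are not rectified: a ray, as slopes to the right and down, at radius r is drawn at 1 + k1 r^2 times it, then the intrinsics apply), "extrinsics" (4x4, takes a point from camera to world coordinates). Camera axes: x right, y down, z forward; pixel columns grow to the right and rows downward; lengths in m; the calibration is good to about 2 mm. A picture is of the moment at which its call begins: read the wrist's pose just before it. camera_info takes no time and is no camera call; for the wrist camera it gives the pose at the moment of the call.
- order.close_job(): hands the job in, once; it reports no verdict.
The state is a dict: "time_s": time; "q": joint angles; "qvel": joint speeds; "joint_efforts": joint torques, N m; "position": TCP position; "tool_rot": TCP orientation; "ft_force": force on the tool from outside, world axes, zero at the start; "wrist_torque": the same for the moment, N m; "grip_width": finger opening in m.
Only numpy, scipy, OpenCV 4.12 (cv2) and the standard library are available. Lean on these libraries where they do the work, as an engineer would, in place of code of your own. Each camera call takes 0.05 s, during which the arm holds its last target. There are 200 camera calls.

## Working session

There is one attempt and no reset: what is moved stays moved. The work goes in short steps, Python scripts to look and compute and a tool call to move; the robot and the scene stay as the last step left them, time stands still between calls to the robot, and variables do not carry over. Pictures are saved under pics/ and viewed, about 8 in all and at most 12, crops included, and the job is handed in when it is done.

Besides the shell and the picture viewer there is one more tool, called in YAML: its name, and indented under it one key for each argument. step_arm: Moves the arm, as the interface text tells. Scaled input: -1 to 1 covers 0.04 m each way for a shift and 0.08 rad each way for a turn. Its arguments: {"type":"object","properties":{"steps":{"type":"array"},"squeeze":{"type":"number"}},"required":["steps"]}

```bash
ls; mkdir -p pics
cat > h.py <<'E'
import numpy as np, cv2, json
from rig import env, cams, order
def grab(n):
    im,d=cams.get_image(n); return im,d
def cloud(n,d,info=None):
    i=info or cams.camera_info(n); v,u=np.mgrid[0:480,0:640]
    K=np.array([[i['fx'],0,i['cx']],[0,i['fy'],i['cy']],[0,0,1.]])
    p=cv2.undistortPoints(np.stack([u,v],-1).reshape(-1,1,2).astype(np.float64),K,np.array([i['k1'],0,0,0.])).reshape(480,640,2)
    P=np.dstack([p*d[...,None],d]); E=np.array(i['extrinsics'])
    W=P@E[:3,:3].T+E[:3,3]; W[d<=0]=np.nan
    return W
def save(n,im): cv2.imwrite('pics/'+n,im[...,::-1])
E
python3 - <<'E'
from h import *
print(env.observe())
for n in('top','side'):
    im,d=grab(n); i=cams.camera_info(n); save(n+'0.png',im); np.savez(n+'0.npz',im=im,d=d,W=cloud(n,d,i)); print(n,i['fx'],i['k1'],np.round(i['extrinsics'],3).tolist(),(d>0).mean())
E
```

```text
pics
{'time_s': 0.0, 'q': array([-8.56730389e+01,  2.18406658e+01,  7.43838626e+01, -7.85648661e-04,
        8.38575960e+01, -1.23370610e+01]), 'qvel': array([ 0.03692253, -0.02560135,  0.07638999,  0.1639294 ,  0.03632931,
       -0.00635703]), 'joint_efforts': array([ 5.19797177e-04, -4.48466599e+01, -2.31278729e+01, -1.79306971e-04,
        4.75742723e-03,  2.41099855e-05]), 'position': array([ 0.15767737, -0.52660841,  0.22602006]), 'tool_rot': array([[ 2.86760345e-01, -9.58002343e-01, -1.21737234e-04],
       [-9.58001323e-01, -2.86760221e-01,  1.42822714e-03],
       [-1.40315434e-03, -2.92934476e-04, -9.99998973e-01]]), 'ft_force': array([ 0.2031474 , -0.05197034, -0.11264864]), 'wrist_torque': array([-0.01989388, -0.00934931, -0.01260825]), 'grip_width': 0.08541153144789351}
top 499.50731903955295 0.019472863776841844 [[0.013, -0.992, 0.125, 0.501], [-1.0, -0.012, 0.007, -0.007], [-0.006, -0.125, -0.992, 0.985], [0.0, 0.0, 0.0, 1.0]] 0.9958854166666666
side 454.5804215027977 -0.01108155378094853 [[0.91, -0.313, 0.271, 0.384], [-0.414, -0.687, 0.597, -0.518], [-0.0, -0.655, -0.755, 0.715], [0.0, 0.0, 0.0, 1.0]] 0.9957747395833333
```

View pics/top0.png

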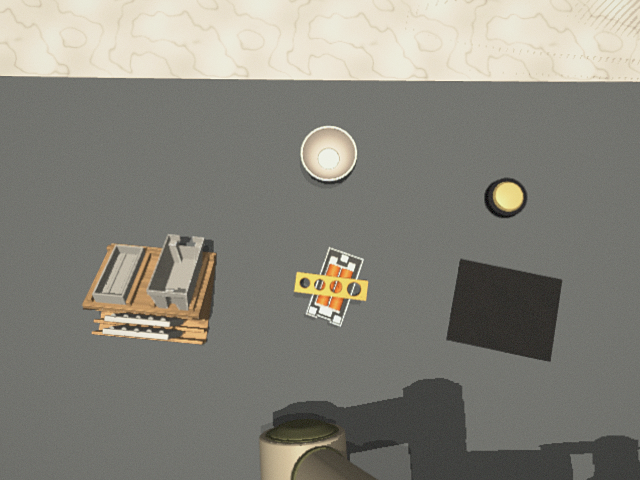

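View pics/side0.png

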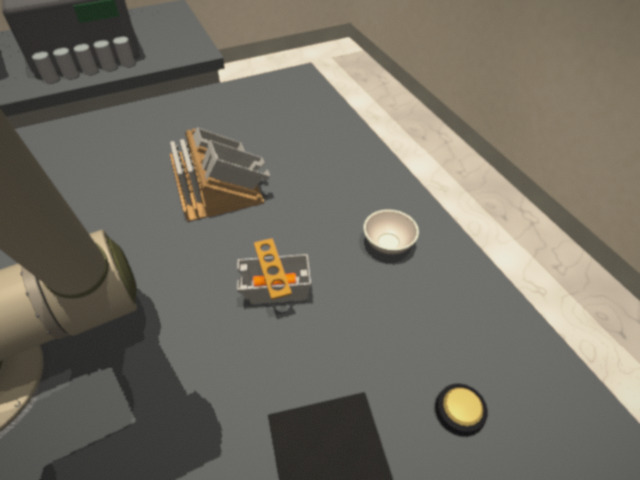

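Top view shows the gauge at about (331,287) and the loaded tray below it. The tray's twin corner posts are at (313,310) and (335,320) and its single post is at (345,258), so its scoop points at the robot. The deep tray is in the stand's right bay at (180,270) with its scoop away from the robot, at (187,240), so the headings are already roughly opposite. The mat is at (505,310). The side view agrees.

Run:
```python
from h import *
Z=np.load('top0.npz'); im,d,W=Z['im'].astype(int),Z['d'],Z['W']
r,g,b=im[...,0],im[...,1],im[...,2]; V,U=np.mgrid[0:480,0:640]
def box(u0,v0,u1,v1): return (U>=u0)&(U<u1)&(V>=v0)&(V<v1)
i=cams.camera_info('top'); K=np.array([[i['fx'],0,i['cx']],[0,i['fy'],i['cy']],[0,0,1.]]);E=np.array(i['extrinsics'])
def onplane(m,z):
    uv=np.stack([U[m],V[m]],-1).reshape(-1,1,2).astype(float)
    p=cv2.undistortPoints(uv,K,np.array([i['k1'],0,0,0.])).reshape(-1,2)
    ray=np.c_[p,np.ones(len(p))]@E[:3,:3].T; return E[:3,3]+ray*((z-E[2,3])/ray[:,2])[:,None]
def rect(P,name):
    c,s,a=cv2.minAreaRect(P[:,:2].astype(np.float32)*1000)
    bx=cv2.boxPoints((c,s,a)); e=bx[1]-bx[0]; f=bx[2]-bx[1]; L=e if np.hypot(*e)>np.hypot(*f) else f
    print(name,'c',np.round(c,1),'size',np.round(s,1),'long axis deg',round(np.degrees(np.arctan2(L[1],L[0]))%180,1),len(P))
print('table z',np.nanmedian(W[350:400,240:300,2]), np.nanstd(W[200:230,250:300,2]))
gm=box(280,255,385,320)&(r>150)&(g>110)&(b<110)&(g>0.6*r)
print('gauge z',np.nanpercentile(W[gm][:,2],[5,50,95])); rect(onplane(gm,.066),'gauge')
lt=box(290,235,380,335)&(W[...,2]>.053)&(W[...,2]<.0625)&~gm
rect(W[lt],'rim depth')
tl=box(290,235,380,335)&(W[...,2]>.04)&~gm
rect(W[tl],'loaded depth>40mm')
mm=box(430,245,580,375)&(r+g+b<75)
k=max(cv2.findContours(mm.astype(np.uint8),0,1)[0],key=cv2.contourArea); m2=cv2.drawContours(np.zeros((480,640),np.uint8),[k],-1,1,-1)>0
rect(onplane(m2,.004),'mat')
# stand/trays
st=box(70,220,230,350)&(W[...,2]>.03)
print('stand ext',np.nanmin(W[st],0),np.nanmax(W[st],0))
big=cv2.resize(Z['im'][225:350,75:225],None,fx=5,fy=4.6,interpolation=cv2.INTER_CUBIC); 
big2=cv2.resize(Z['im'][235:335,285:385],None,fx=5,fy=5.75,interpolation=cv2.INTER_CUBIC)
save('crop1.png',np.hstack([cv2.resize(big,(440,400)),cv2.resize(big2,(350,400))]))
```

```text
table z 0.0004492153305271085 0.001777452151825061
gauge z [0.01440535 0.06519314 0.06894445]
gauge c [529.1 -27.6] size [134.4  74.8] long axis deg 70.9 785
rim depth c [528.5 -33. ] size [ 68.5 131.7] long axis deg 161.5 300
loaded depth>40mm c [530.6 -27. ] size [134.1 131.5] long axis deg 71.2 1175Traceback (most recent call last):
  File "<stdin>", line 22, in <module>
ValueError: max() iterable argument is empty
```

```bash
cat > m.py <<'E'
from h import *
Z=np.load('top0.npz'); im,d,W=Z['im'].astype(int),Z['d'],Z['W']
r,g,b=im[...,0],im[...,1],im[...,2]; V,U=np.mgrid[0:480,0:640]
def box(u0,v0,u1,v1): return (U>=u0)&(U<u1)&(V>=v0)&(V<v1)
i=cams.camera_info('top'); K=np.array([[i['fx'],0,i['cx']],[0,i['fy'],i['cy']],[0,0,1.]]);E=np.array(i['extrinsics'])
def onplane(m,z):
    uv=np.stack([U[m],V[m]],-1).reshape(-1,1,2).astype(float)
    p=cv2.undistortPoints(uv,K,np.array([i['k1'],0,0,0.])).reshape(-1,2)
    ray=np.c_[p,np.ones(len(p))]@E[:3,:3].T; return E[:3,3]+ray*((z-E[2,3])/ray[:,2])[:,None]
def rect(P,name):
    c,s,a=cv2.minAreaRect(P[:,:2].astype(np.float32)*1000)
    bx=cv2.boxPoints((c,s,a)); e=bx[1]-bx[0]; f=bx[2]-bx[1]; L=e if np.hypot(*e)>np.hypot(*f) else f
    print(name,'c',np.round(c,1),'size',np.round(s,1),'long axis deg',round(np.degrees(np.arctan2(L[1],L[0]))%180,1),len(P))
def largest(m):
    k=max(cv2.findContours(m.astype(np.uint8),0,1)[0],key=cv2.contourArea); return cv2.drawContours(np.zeros((480,640),np.uint8),[k],-1,1,-1)>0
E
python3 - <<'E'
from m import *
print(im[310,505],im[150,200])
gm=box(280,255,385,320)&(r>150)&(g>110)&(b<110)&(g>0.6*r)
gm=largest(gm&(W[...,2]>.055)); rect(onplane(gm,.066),'gauge'); P=W[gm&(abs(W[...,2]-.066)<.006)]; rect(P,'gauge d')
lt=box(290,235,380,335)&(W[...,2]>.053)&(W[...,2]<.0625)&~cv2.dilate(gm.astype(np.uint8),np.ones((3,3))).astype(bool)
rect(W[lt],'rim depth')
bg=im[310,505].sum(); mm=box(430,245,580,375)&(r+g+b<bg+25)
rect(onplane(largest(mm),.004),'mat')
st=box(70,220,230,350)&(W[...,2]>.03)
print('stand ext',np.nanmin(W[st],0),np.nanmax(W[st],0))
# wood top rectangle of stand & deep tray points
wood=box(70,220,230,350)&(r>g+25)&(g>b+10); print('wood z',np.nanpercentile(W[wood][:,2],[2,50,98]))
big=cv2.resize(Z['im'][225:350,75:225],(440,400),interpolation=cv2.INTER_CUBIC)
big2=cv2.resize(Z['im'][235:335,285:373],(352,400),interpolation=cv2.INTER_CUBIC)
save('crop1.png',np.hstack([big,big2]))
# deep tray: grid dump of z
for v in range(232,316,6): print(v,' '.join('%4d'%(W[v,u,2]*1000) for u in range(142,220,6)))
E
```

```text
[49 50 42] [115 113 108]
gauge c [525.8 -48.9] size [86.6 37.6] long axis deg 83.3 699
gauge d c [525.8 -48.9] size [86.7 37.6] long axis deg 83.3 443
rim depth c [532.  -22.2] size [ 90.8 131.8] long axis deg 161.8 278
mat c [ 489.8 -362.6] size [199.4 158.5] long axis deg 79.0 8511
stand ext [0.41823671 0.20168036 0.03005   ] [0.62100367 0.41959835 0.14223683]
wood z [0.00426397 0.05455355 0.09398779]Traceback (most recent call last):
  File "<stdin>", line 17, in <module>
  File "<stdin>", line 17, in <genexpr>
ValueError: cannot convert float NaN to integer
```

View pics/crop1.png

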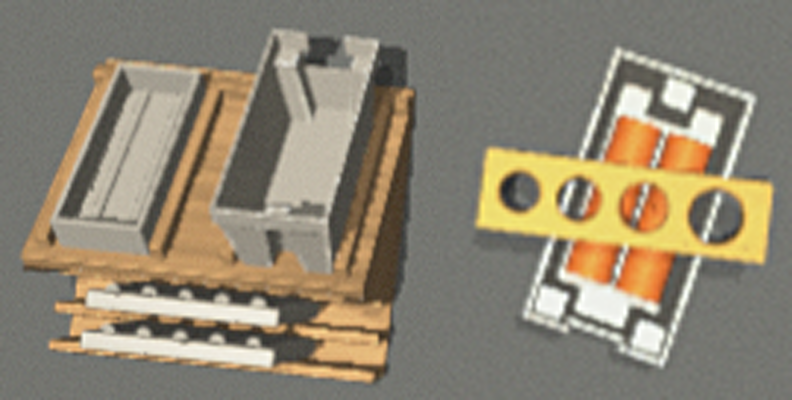

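The crop shows the loaded tray's scoop gap at its lower (robot) end and the deep tray's scoop at its far, upper end. The headings are opposite, so no half turn is needed.

Run:
```python
from m import *
gm=box(280,255,385,320)&(r>120)&(g>0.68*r)&(b<0.65*r)
gm=largest(cv2.morphologyEx(gm.astype(np.uint8),cv2.MORPH_OPEN,np.ones((3,3)))); rect(onplane(gm,.066),'gauge')
gd=cv2.dilate(gm.astype(np.uint8),np.ones((5,5))).astype(bool)
reg=box(296,240,372,332)
wh=reg&(r>170)&(b>150)&~gd
P=onplane(wh,.060); rect(P,'white all')
lt=reg&(abs(W[...,2]-.059)<.006)&~gd&(abs(r-b)<50); rect(W[lt],'rim depth')
S=Z['im'];st=box(80,225,225,320)&(W[...,2]>.03)&(np.abs(r-b)<35)
P=W[st]; P=P[~np.isnan(P).any(1)]; P=P[P[:,1]<.345]
psi=np.radians(-5);a=np.radians(35)
for it in range(4):
    n=np.array([np.sin(a)*np.cos(psi),np.sin(a)*np.sin(psi),np.cos(a)])
    x=np.array([np.cos(a)*np.cos(psi),np.cos(a)*np.sin(psi),-np.sin(a)]); y=np.cross(n,x)
    h=P@n; 
    if it==0: print('h pct',np.percentile(h,[1,50,90,95,98,99.5]),'hist',np.histogram(h,bins=np.arange(h.min(),h.max(),.005)))
    top=np.percentile(h,97); R=P[abs(h-top)<.005]
    c,s,ang=cv2.minAreaRect((np.c_[R@x,R@y]*1000).astype(np.float32)); 
    A=np.c_[R-R.mean(0)]; nn=np.linalg.svd(A)[2][2]; nn*=np.sign(nn[2])
    if s[0]<s[1]: s=s[::-1]; ang-=90
    ang=(ang+90)%180-90
    hm=np.median(R@n); c3=x*c[0]/1000+y*c[1]/1000+n*hm
    print('rim n',nn.round(3),'tilt',np.degrees(np.arccos(nn[2])),'az',np.degrees(np.arctan2(nn[1],nn[0])),'psi',np.degrees(psi),'rect',np.round(s,1),ang,'rim centre',c3.round(4),'origin',(c3-.06*n).round(4),len(R))
    psi+=np.radians(ang)
save('wr0.png',grab('wrist')[0])
```

```text
gauge c [528.6 -25.9] size [133.1  38.2] long axis deg 83.6 1503
white all c [528.7 -32.9] size [ 68.9 131.5] long axis deg 161.3 737
rim depth c [528.5 -33. ] size [ 68.4 131.7] long axis deg 161.5 268
h pct [0.28633253 0.35579043 0.39004828 0.39283204 0.3940095  0.39527559] hist (array([ 15,  22,  14,  16,  23,  20,  28,  24,  33,  47,  98, 408, 375,
       186, 237, 280, 255, 159, 194, 164, 161, 267, 250, 269]), array([0.27651359, 0.28151359, 0.28651359, 0.29151359, 0.29651359,
       0.30151359, 0.30651359, 0.31151359, 0.31651359, 0.32151359,
       0.32651359, 0.33151359, 0.33651359, 0.34151359, 0.34651359,
       0.35151359, 0.35651359, 0.36151359, 0.36651359, 0.37151359,
       0.37651359, 0.38151359, 0.38651359, 0.39151359, 0.39651359]))
rim n [ 0.568 -0.036  0.822] tilt 34.70070710719137 az -3.5835600389322435 psi -5.0 rect [134.1  69.2] 0.36157459020614624 rim centre [0.5638 0.248  0.1008] origin [0.5295 0.251  0.0517] 428
rim n [ 0.568 -0.035  0.822] tilt 34.68951058152653 az -3.5113966964469023 psi -4.638425409793854 rect [134.1  69.2] 0.058171454817056656 rim centre [0.5637 0.248  0.1008] origin [0.5294 0.2508 0.0516] 428
rim n [ 0.568 -0.034  0.822] tilt 34.677213789594425 az -3.4656396571717103 psi -4.580253954976797 rect [134.1  69.2] 0.009349403902888298 rim centre [0.5637 0.248  0.1008] origin [0.5294 0.2507 0.0516] 427
rim n [ 0.568 -0.034  0.822] tilt 34.677213789594425 az -3.4656396571717103 psi -4.570904551073909 rect [134.1  69.2] 0.0015154894208535552 rim centre [0.5637 0.248  0.1008] origin [0.5294 0.2507 0.0516] 427
```

Checks passed:
- Gauge: centre (0.529, -0.026), azimuth 83.6°, size 133x38.
- Loaded tray: centre (0.5286, -0.033), +x azimuth 161.4°, rim 131x68.
- Deep tray: origin (0.529, 0.251, 0.052), azimuth -4.5°, tilt 35°.
- Mat: centre (0.490, -0.363), y axis 79°.

Next I move above the gauge.

step_arm:
  steps:
    - {"xyz": [-0.467,-0.624,0.095],"turn": [0,0,0],"gripper": 0.3}
    - {"xyz": [-0.467,-0.624,0.095],"turn": [0,0,0],"gripper": 0.3}
    - {"xyz": [-0.467,-0.624,0.095],"turn": [0,0,0],"gripper": 0.3}
    - {"xyz": [-0.467,-0.624,0.095],"turn": [0,0,0],"gripper": 0.3}
    - {"xyz": [-0.467,-0.624,0.095],"turn": [0,0,0],"gripper": 0.3}
    - {"xyz": [-0.467,-0.624,0.095],"turn": [0,0,0],"gripper": 0.3}
    - {"xyz": [-0.467,-0.624,0.095],"turn": [0,0,0],"gripper": 0.3}
    - {"xyz": [-0.467,-0.624,0.095],"turn": [0,0,0],"gripper": 0.3}
    - {"xyz": [-0.467,-0.624,0.095],"turn": [0,0,0],"gripper": 0.3}
    - {"xyz": [-0.467,-0.624,0.095],"turn": [0,0,0],"gripper": 0.3}
    - {"xyz": [-0.467,-0.624,0.095],"turn": [0,0,0],"gripper": 0.3}
    - {"xyz": [-0.467,-0.624,0.095],"turn": [0,0,0],"gripper": 0.3}
    - {"xyz": [-0.467,-0.624,0.095],"turn": [0,0,0],"gripper": 0.3}
    - {"xyz": [-0.467,-0.624,0.095],"turn": [0,0,0],"gripper": 0.3}
    - {"xyz": [-0.467,-0.624,0.095],"turn": [0,0,0],"gripper": 0.3}
    - {"xyz": [-0.467,-0.624,0.095],"turn": [0,0,0],"gripper": 0.3}
    - {"xyz": [-0.467,-0.624,0.095],"turn": [0,0,0],"gripper": 0.3}
    - {"xyz": [-0.467,-0.624,0.095],"turn": [0,0,0],"gripper": 0.3}
    - {"xyz": [-0.467,-0.624,0.095],"turn": [0,0,0],"gripper": 0.3}
    - {"xyz": [-0.467,-0.624,0.095],"turn": [0,0,0],"gripper": 0.3}
  squeeze: 40

```text
time_s: 1.82
position: [0.5295, -0.0243, 0.1503]
tool_rot: [[0.287, -0.958, -0.0], [-0.958, -0.287, 0.0], [-0.0, 0.0, -1.0]]
ft_force: [-0.6, -0.2, 0.1]
grip_width: 0.0554
```

step_arm:
  steps:
    - {"xyz": [0,0,0],"turn": [0,0,-0.973],"gripper": 0.3}
    - {"xyz": [0,0,0],"turn": [0,0,-0.973],"gripper": 0.3}
    - {"xyz": [0,0,0],"turn": [0,0,-0.973],"gripper": 0.3}
    - {"xyz": [0,0,0],"turn": [0,0,-0.973],"gripper": 0.3}
    - {"xyz": [0,0,0],"turn": [0,0,-0.973],"gripper": 0.3}
    - {"xyz": [0,0,0],"turn": [0,0,-0.973],"gripper": 0.3}
    - {"xyz": [0,0,0],"turn": [0,0,-0.973],"gripper": 0.3}
    - {"xyz": [0,0,0],"turn": [0,0,-0.973],"gripper": 0.3}
    - {"xyz": [0,0,0],"turn": [0,0,-0.973],"gripper": 0.3}
    - {"xyz": [0,0,0],"turn": [0,0,-0.973],"gripper": 0.3}
    - {"xyz": [0,0,0],"turn": [0,0,-0.973],"gripper": 0.3}
    - {"xyz": [0,0,0],"turn": [0,0,-0.973],"gripper": 0.3}
    - {"xyz": [0,0,0],"turn": [0,0,-0.973],"gripper": 0.3}
    - {"xyz": [0,0,0],"turn": [0,0,-0.973],"gripper": 0.3}
    - {"xyz": [0,0,0],"turn": [0,0,-0.973],"gripper": 0.3}
    - {"xyz": [0,0,0],"turn": [0,0,0],"gripper": 0.3}

```text
time_s: 3.15
position: [0.5287, -0.0258, 0.1504]
tool_rot: [[0.994, -0.109, -0.001], [-0.109, -0.994, 0.0], [-0.001, -0.0, -1.0]]
ft_force: [-0.2, -0.1, 0.6]
grip_width: 0.0558
```

Run:
```python
from h import *
i=cams.camera_info('wrist'); im,d=grab('wrist'); s,ds=grab('side')
np.savez('wr1.npz',im=im,d=d,E=i['extrinsics']); print(np.round(i['extrinsics'],3).tolist(),i['fx'])
W=cloud('wrist',d,i); S=cloud('side',ds); T=env.observe()
for nm,C in(('wrist',W),('side',S)):
    m=(np.linalg.norm(C[...,:2]-T['position'][:2],axis=-1)<.06)&(C[...,2]>.085)&(C[...,2]<.2)
    P=C[m]; print(nm,len(P), np.percentile(P[:,2],[0,1,3,10,50]) if len(P) else '')
    L=(P-T['position'])@T['tool_rot']
    for sgn in(-1,1):
        q=L[L[:,0]*sgn>.02]; print(sgn,len(q),q.min(0).round(4),q.max(0).round(4), np.sort(q[:,2])[-8:].round(4)) if len(q) else 0
r,g,b=[im[...,k].astype(int) for k in range(3)]
gm=(r>100)&(g>0.68*r)&(b<0.65*r)&(abs(W[...,2]-.066)<.012); P=W[gm]
c,sz,a=cv2.minAreaRect((P[:,:2]*1000).astype(np.float32)); print('gauge wrist',c,sz,a,np.median(P[:,2]))
save('w1.png',np.hstack([cv2.resize(im,(400,300)),cv2.resize(s[150:390,200:520],(400,300))]))
```

```text
[[0.994, -0.102, -0.036, 0.538], [-0.109, -0.94, -0.325, 0.058], [-0.001, 0.327, -0.945, 0.299], [0.0, 0.0, 0.0, 1.0]] 401.5988666555011
wrist 7073 [0.1597296  0.16204582 0.16417603 0.16859281 0.18512101]
-1 3533 [-0.042  -0.0119 -0.0495] [-0.0276  0.0117 -0.0094] [-0.0097 -0.0097 -0.0097 -0.0097 -0.0096 -0.0095 -0.0095 -0.0094]
1 3540 [ 0.0272 -0.0124 -0.0495] [ 0.0416  0.012  -0.0093] [-0.0099 -0.0099 -0.0098 -0.0097 -0.0095 -0.0094 -0.0094 -0.0093]
side 295 [0.1591864  0.16176639 0.16397369 0.167905   0.18113364]
-1 132 [-0.0421 -0.007  -0.0485] [-0.0282  0.0119 -0.0113] [-0.0151 -0.0151 -0.0142 -0.014  -0.0139 -0.0138 -0.0122 -0.0113]
1 163 [ 0.0271 -0.0121 -0.0489] [ 0.0432  0.0122 -0.0087] [-0.0135 -0.0134 -0.0128 -0.0118 -0.0118 -0.0108 -0.0107 -0.0087]
gauge wrist (534.2353515625, -25.513916015625) (133.4793701171875, 53.157615661621094) 85.59326171875 0.06680220071083193
```

View pics/w1.png

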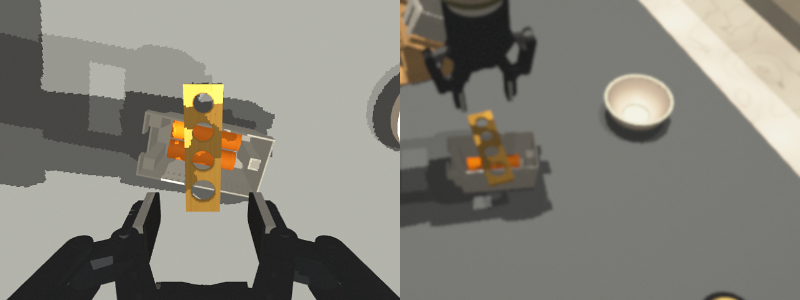

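The composite shows the gauge centred between the open fingers. In both cameras the fingertips appear about 9 mm behind the reported TCP, not 19 mm ahead, so I'll go down in stages and re-measure.

step_arm:
  steps:
    - {"xyz": [0,0,0.5],"turn": [0,0,0],"gripper": 0.08}
    - {"xyz": [0,0,0.5],"turn": [0,0,0],"gripper": 0.08}
    - {"xyz": [0,0,0.5],"turn": [0,0,0],"gripper": 0.08}
    - {"xyz": [0,0,0.4],"turn": [0,0,0],"gripper": 0.08}
    - {"xyz": [0,0,0],"turn": [0,0,0],"gripper": 0.08}
    - {"xyz": [0,0,0],"turn": [0,0,0],"gripper": 0.08}

```text
time_s: 3.75
position: [0.5287, -0.0258, 0.0745]
tool_rot: [[0.994, -0.114, -0.001], [-0.114, -0.994, 0.0], [-0.001, -0.0, -1.0]]
ft_force: [0.9, -0.4, 0.2]
grip_width: 0.046
```

```bash
cat > tip.py <<'E'
from h import *
i=cams.camera_info('wrist'); T=env.observe(); im,d=grab('wrist'); s,ds=grab('side')
print(T['position'].round(4),T['ft_force'].round(1),T['grip_width'])
W=cloud('wrist',d,i); S=cloud('side',ds)
for nm,C,I in(('wrist',W,im),('side',S,s)):
    dark=I.max(-1)<(150)
    L=(C-T['position'])@T['tool_rot']
    for sgn in(-1,1):
        m=(abs(L[...,1])<.013)&(L[...,0]*sgn>.015)&(L[...,0]*sgn<.06)&(L[...,2]>-.06)&(L[...,2]<.03)&(abs(C[...,2]-.03)>0)
        q=L[m]; 
        if len(q): print(nm,sgn,len(q),'|x| min',abs(q[:,0]).min().round(4)); print(np.histogram(q[:,2],bins=np.arange(-.06,.031,.005))[0])
E
python3 tip.py
```

```text
[ 0.5287 -0.0258  0.0745] [ 0.9 -0.4  0.2] 0.04604092226798716
wrist -1 6052 |x| min 0.015
[1307  694  649  480  508  454  410  375  329  188   34    0    0  515
    0    0    5  104]
wrist 1 5805 |x| min 0.015
[1284  686  637  477  514  458  407  385  334  184   33    0    0  217
    0    0   19  170]
side -1 205 |x| min 0.015
[45 17 12 13 16 15 17 15 15  6  0  0  0 28  2  0  0  4]
side 1 203 |x| min 0.0154
[31 18 14 19 19 21 14 15 20  8  1  0  0  9  0  2  3  9]
```

step_arm:
  steps:
    - {"xyz": [0,0,0.25],"turn": [0,0,0],"gripper": 0.08}
    - {"xyz": [0,0,0.24],"turn": [0,0,0],"gripper": 0.08}
    - {"xyz": [0,0,0],"turn": [0,0,0],"gripper": 0.08}
    - {"xyz": [0,0,0],"turn": [0,0,0],"gripper": 0.08}

```text
time_s: 4.18
position: [0.5285, -0.0258, 0.0545]
tool_rot: [[0.994, -0.112, -0.001], [-0.112, -0.994, 0.0], [-0.001, -0.0, -1.0]]
ft_force: [0.6, -0.0, -0.5]
grip_width: 0.0461
```

```bash
cat >> tip.py <<'E'
save('w_%d.png'%(T['time_s']*100),np.hstack([cv2.resize(im[160:480,100:526],(480,360)),cv2.resize(s[150:390,200:520],(320,360))]))
E
python3 tip.py; ls pics
```

```text
[ 0.5285 -0.0258  0.0545] [ 0.6 -0.  -0.5] 0.04607975908669675
wrist -1 7823 |x| min 0.015
[1302  714  644  477  523  457  406  381  325  786   41    0    8  145
  152  224  262  976]
wrist 1 7664 |x| min 0.015
[1302  671  648  470  511  462  415  374  333  475   36    0   15  215
  187  201  216 1133]
side -1 257 |x| min 0.0151
[50 23  8 14 13 16 18 12 16 32  4  0  0  4  1  0  7 39]
side 1 282 |x| min 0.0152
[36 22 15 15 15 16 17 17 16 21  1  0  5 10  3 10 10 53]
crop1.png
side0.png
top0.png
w1.png
w_418.png
wr0.png
```

Now I close gently and check where it stops.

step_arm:
  steps:
    - {"xyz": [0,0,0],"turn": [0,0,0],"gripper": -1}
    - {"xyz": [0,0,0],"turn": [0,0,0],"gripper": -1}
    - {"xyz": [0,0,0],"turn": [0,0,0],"gripper": -1}
    - {"xyz": [0,0,0],"turn": [0,0,0],"gripper": -1}
    - {"xyz": [0,0,0],"turn": [0,0,0],"gripper": -1}
    - {"xyz": [0,0,0],"turn": [0,0,0],"gripper": -1}
  squeeze: 40

```text
time_s: 4.78
position: [0.529, -0.0259, 0.0555]
tool_rot: [[0.994, -0.112, 0.001], [-0.112, -0.994, -0.0], [0.001, 0.0, -1.0]]
ft_force: [-0.2, -0.4, 5.2]
grip_width: 0.0344
```

```bash
python3 tip.py
```

```text
[ 0.529  -0.0259  0.0555] [-0.2 -0.4  5.2] 0.034427492112651024
wrist -1 7421 |x| min 0.015
[1517  886  404  708  416  442  372  351  310  526   12    0    0  126
  131  152  241  827]
wrist 1 7646 |x| min 0.015
[1513  842  414  706  437  430  377  345  316  515    7    0    2  198
  193  212  245  894]
side -1 241 |x| min 0.015
[61 29 12 11 14 13 15 19 12 16  1  0  0  4  1  0  3 30]
side 1 277 |x| min 0.0154
[46 24 15 18 17 16 20 12 15 23  3  1  0  6  9  9 11 32]
```

View pics/w_418.png

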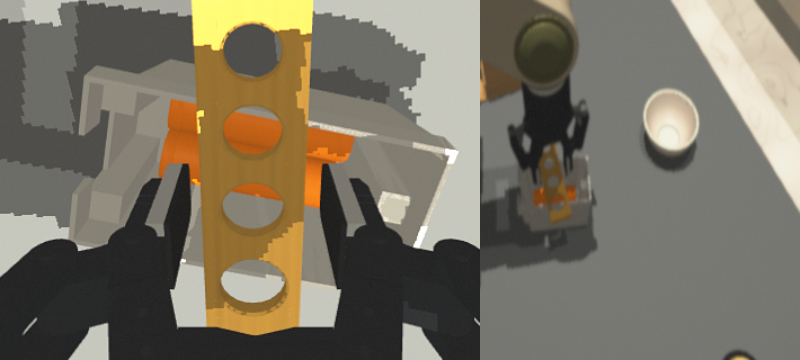

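The picture shows the gauge between the fingers and the tubes below it. It is gripped at 34.4 mm, so I do a test lift.

step_arm:
  steps:
    - {"xyz": [0,0,-0.1],"turn": [0,0,0],"gripper": -1}
    - {"xyz": [0,0,-0.2],"turn": [0,0,0],"gripper": -1}
    - {"xyz": [0,0,-0.3],"turn": [0,0,0],"gripper": -1}
    - {"xyz": [0,0,-0.3],"turn": [0,0,0],"gripper": -1}
    - {"xyz": [0,0,-0.3],"turn": [0,0,0],"gripper": -1}
    - {"xyz": [0,0,-0.3],"turn": [0,0,0],"gripper": -1}
    - {"xyz": [0,0,-0.3],"turn": [0,0,0],"gripper": -1}
    - {"xyz": [0,0,0],"turn": [0,0,0],"gripper": -1}
  squeeze: 60

```text
time_s: 5.55
position: [0.5297, -0.026, 0.1293]
tool_rot: [[0.994, -0.112, 0.004], [-0.112, -0.994, -0.001], [0.004, 0.001, -1.0]]
ft_force: [0.9, 0.3, -2.2]
grip_width: 0.0338
```

```bash
cat > gz.py <<'E'
from h import *
T=env.observe(); i=cams.camera_info('wrist'); im,d=grab('wrist'); s,ds=grab('side')
print(T['position'].round(4),T['ft_force'].round(1),T['grip_width'],T['tool_rot'].round(3).tolist())
for n,C,I in(('wrist',cloud('wrist',d,i),im),('side',cloud('side',ds),s)):
    r,g,b=[I[...,k].astype(int) for k in range(3)]
    m=(r>80)&(g>0.66*r)&(b<0.6*r)&(np.linalg.norm(C-T['position'],axis=-1)<.1)
    P=C[m]; L=(P-T['position'])@T['tool_rot']; 
    if len(L)<20: continue
    md=np.median(L[:,2]); L=L[abs(L[:,2]-md)<.012]
    A=np.c_[L[:,:2],np.ones(len(L))]; k=np.linalg.lstsq(A,L[:,2],rcond=None)[0]
    c,sz,a=cv2.minAreaRect((L[:,:2]*1000).astype(np.float32))
    print(n,len(L),'top z in tool',md.round(4),'world',(T['position'][2]-md).round(4),'slopes x,y',k[:2].round(3),'rect',np.round(c,1),np.round(sz,1),round(a,1))
E
python3 gz.py
```

```text
[ 0.5297 -0.026   0.1293] [ 0.9  0.3 -2.2] 0.033841070032778704 [[0.994, -0.112, 0.004], [-0.112, -0.994, -0.001], [0.004, 0.001, -1.0]]
wrist 20553 top z in tool -0.011 world 0.1404 slopes x,y [0.    0.004] rect [-0.1 -0.6] [132.5  36.2] 90.0
side 691 top z in tool -0.009 world 0.1383 slopes x,y [0.001 0.002] rect [-1.2  4.5] [125.4  35.5] 90.0
```

step_arm:
  steps:
    - {"xyz": [0,0.2,0],"turn": [0,0,0],"gripper": -1}
    - {"xyz": [0,0.42,0],"turn": [0,0,0],"gripper": -1}
    - {"xyz": [-0.003,0.46,0],"turn": [0,0,0],"gripper": -1}
    - {"xyz": [-0.003,0.46,0],"turn": [0,0,0],"gripper": -1}
    - {"xyz": [-0.003,0.46,0],"turn": [0,0,0],"gripper": -1}
    - {"xyz": [-0.003,0.46,0],"turn": [0,0,0],"gripper": -1}
    - {"xyz": [-0.003,0.46,0],"turn": [0,0,0],"gripper": -1}
    - {"xyz": [-0.003,0.46,0],"turn": [0,0,0],"gripper": -1}
    - {"xyz": [-0.003,0.46,0],"turn": [0,0,0],"gripper": -1}
    - {"xyz": [-0.003,0.46,0],"turn": [0,0,0],"gripper": -1}
    - {"xyz": [-0.003,0.46,0],"turn": [0,0,0],"gripper": -1}
    - {"xyz": [-0.003,0.46,0],"turn": [0,0,0],"gripper": -1}
    - {"xyz": [-0.003,0.46,0],"turn": [0,0,0],"gripper": -1}
    - {"xyz": [-0.003,0.46,0],"turn": [0,0,0],"gripper": -1}
    - {"xyz": [-0.003,0.46,0],"turn": [0,0,0],"gripper": -1}
    - {"xyz": [-0.003,0.46,0],"turn": [0,0,0],"gripper": -1}
    - {"xyz": [-0.003,0.46,0],"turn": [0,0,0],"gripper": -1}
    - {"xyz": [-0.003,0.46,0],"turn": [0,0,0],"gripper": -1}
    - {"xyz": [0,0.46,0],"turn": [0,0,0],"gripper": -1}
    - {"xyz": [0,0.2,0],"turn": [0,0,0],"gripper": -1}

```text
time_s: 7.32
position: [0.4871, -0.3713, 0.1258]
tool_rot: [[0.993, -0.114, -0.001], [-0.114, -0.993, 0.001], [-0.001, -0.0, -1.0]]
ft_force: [-0.5, 0.1, -1.5]
grip_width: 0.0337
```

step_arm:
  steps:
    - {"xyz": [0,0,0.25],"turn": [0,0,0.5],"gripper": -1}
    - {"xyz": [0,0,0.4],"turn": [0,0,0.5],"gripper": -1}
    - {"xyz": [0,0,0.5],"turn": [0,0,0],"gripper": -1}
    - {"xyz": [0,0,0.5],"turn": [0,0,0],"gripper": -1}
    - {"xyz": [0,0,0.5],"turn": [0,0,0],"gripper": -1}
    - {"xyz": [0,0,0.25],"turn": [0,0,0],"gripper": -1}
    - {"xyz": [0,0,0],"turn": [0,0,0],"gripper": -1}

```text
time_s: 7.9
position: [0.4871, -0.3679, 0.0284]
tool_rot: [[0.982, -0.191, -0.004], [-0.191, -0.982, 0.004], [-0.004, -0.003, -1.0]]
ft_force: [-1.0, 0.3, -2.1]
grip_width: 0.0336
```

```bash
python3 gz.py
```

```text
[ 0.4871 -0.3679  0.0284] [-1.   0.3 -2.1] 0.033571078803232804 [[0.982, -0.191, -0.004], [-0.191, -0.982, 0.004], [-0.004, -0.003, -1.0]]
wrist 20746 top z in tool -0.011 world 0.0394 slopes x,y [0.    0.004] rect [-0.2 -0.5] [132.9  36.4] 89.9
side 27 top z in tool -0.0114 world 0.0398 slopes x,y [-0.027  0.016] rect [12.  19.3] [9.6 4.1] 15.4
```

step_arm:
  steps:
    - {"xyz": [0,0,0.3],"turn": [0,0,0],"gripper": -1}
    - {"xyz": [0,0,0.25],"turn": [0,0,0],"gripper": -1}
    - {"xyz": [0,0,0.05],"turn": [0,0,0],"gripper": -1}
    - {"xyz": [0,0,0.05],"turn": [0,0,0],"gripper": -1}
    - {"xyz": [0,0,0],"turn": [0,0,0],"gripper": -1}

```text
time_s: 8.42
position: [0.4882, -0.3691, 0.0052]
tool_rot: [[0.982, -0.191, 0.0], [-0.191, -0.982, -0.0], [0.0, 0.0, -1.0]]
ft_force: [0.1, -0.0, -1.1]
grip_width: 0.0334
```

step_arm:
  steps:
    - {"xyz": [0,0,0.025],"turn": [0,0,0],"gripper": -1}
    - {"xyz": [0,0,0.025],"turn": [0,0,0],"gripper": -1}
    - {"xyz": [0,0,0],"turn": [0,0,0],"gripper": -1}

```text
time_s: 8.67
position: [0.4882, -0.3691, 0.0032]
tool_rot: [[0.982, -0.191, 0.0], [-0.191, -0.982, -0.0], [0.0, 0.0, -1.0]]
ft_force: [-0.2, 0.1, -2.1]
grip_width: 0.0337
```

step_arm:
  steps:
    - {"xyz": [0,0,0.025],"turn": [0,0,0],"gripper": -1}
    - {"xyz": [0,0,0.025],"turn": [0,0,0],"gripper": -1}
    - {"xyz": [0,0,0],"turn": [0,0,0],"gripper": -1}

```text
time_s: 8.92
position: [0.4881, -0.369, 0.0009]
tool_rot: [[0.982, -0.191, -0.0], [-0.191, -0.982, 0.0], [-0.0, -0.0, -1.0]]
ft_force: [0.0, -0.3, -2.4]
grip_width: 0.0333
```

step_arm:
  steps:
    - {"xyz": [0,0,0.02],"turn": [0,0,0],"gripper": -1}
    - {"xyz": [0,0,0],"turn": [0,0,0],"gripper": -1}

```text
time_s: 9.08
position: [0.4881, -0.369, 0.0001]
tool_rot: [[0.982, -0.191, -0.0], [-0.191, -0.982, 0.0], [-0.0, -0.0, -1.0]]
ft_force: [0.5, 0.5, -2.0]
grip_width: 0.0336
```

step_arm:
  steps:
    - {"xyz": [0,0,0.02],"turn": [0,0,0],"gripper": -1}
    - {"xyz": [0,0,0],"turn": [0,0,0],"gripper": -1}

```text
time_s: 9.25
position: [0.4882, -0.3691, -0.0002]
tool_rot: [[0.982, -0.191, 0.0], [-0.191, -0.982, -0.0], [0.0, 0.0, -1.0]]
ft_force: [-0.7, 0.6, 2.2]
grip_width: 0.0337
```

step_arm:
  steps:
    - {"xyz": [0,0,0.02],"turn": [0,0,0],"gripper": -1}
    - {"xyz": [0,0,0],"turn": [0,0,0],"gripper": -1}

```text
time_s: 9.42
position: [0.4882, -0.3691, -0.0003]
tool_rot: [[0.982, -0.191, 0.0], [-0.191, -0.982, -0.001], [0.0, 0.001, -1.0]]
ft_force: [-2.2, 2.4, 9.1]
grip_width: 0.0338
```

```bash
python3 gz.py
```

```text
[ 4.882e-01 -3.691e-01 -3.000e-04] [-2.2  2.4  9.1] 0.0338432512574161 [[0.982, -0.191, 0.0], [-0.191, -0.982, -0.001], [0.0, 0.001, -1.0]]
wrist 21332 top z in tool -0.0111 world 0.0108 slopes x,y [-0.003  0.005] rect [-0.3  3. ] [ 38.3 139.8] 0.0
```

Contact is clear (9 N, flat). Now I release and rise.

step_arm:
  steps:
    - {"xyz": [0,0,-0.01],"turn": [0,0,0],"gripper": -0.05}
    - {"xyz": [0,0,0],"turn": [0,0,0],"gripper": 0.1}
    - {"xyz": [0,0,0],"turn": [0,0,0],"gripper": 0.1}
    - {"xyz": [0,0,0],"turn": [0,0,0],"gripper": 0.1}
    - {"xyz": [0,0,0],"turn": [0,0,0],"gripper": 0.1}
    - {"xyz": [0,0,0],"turn": [0,0,0],"gripper": 0.1}
    - {"xyz": [0,0,-0.3],"turn": [0,0,0],"gripper": 0.1}
    - {"xyz": [0,0,-0.6],"turn": [0,0,0],"gripper": 0.1}
    - {"xyz": [0,0,-0.7],"turn": [0,0,0],"gripper": 0.1}
    - {"xyz": [0,0,-0.7],"turn": [0,0,0],"gripper": 1}
    - {"xyz": [0,0,-0.7],"turn": [0,0,0],"gripper": 1}
    - {"xyz": [0,0,-0.7],"turn": [0,0,0],"gripper": 1}
    - {"xyz": [0,0,-0.7],"turn": [0,0,0],"gripper": 1}
    - {"xyz": [0,0,-0.7],"turn": [0,0,0],"gripper": 1}
    - {"xyz": [0,0,0],"turn": [0,0,0],"gripper": 1}

```text
time_s: 10.77
position: [0.4894, -0.3702, 0.21]
tool_rot: [[0.982, -0.191, 0.007], [-0.191, -0.982, -0.008], [0.009, 0.007, -1.0]]
ft_force: [0.1, -0.1, 1.0]
grip_width: 0.0856
```

```bash
cat > plan.py <<'E'
from h import *
from scipy.spatial.transform import Rotation as Ro
def go(p,R,T=None):
    T=T or env.observe(); d=T['tool_rot'].T@(np.array(p)-T['position']); w=Ro.from_matrix(T['tool_rot'].T@R).as_rotvec()
    print('pos',T['position'].round(4),'shift tool (x0.04):',(d/.04).round(3),'turn (x0.08):',(w/.08).round(3),'rotvec deg',np.degrees(w).round(1))
def down(az): # tool x at azimuth az, z down
    c,s=np.cos(np.radians(az)),np.sin(np.radians(az)); return np.array([[c,s,0],[s,-c,0],[0,0,-1.]])
psi=np.radians(-4.4);a=np.radians(35)
n=np.array([np.sin(a)*np.cos(psi),np.sin(a)*np.sin(psi),np.cos(a)])
tx=np.array([np.cos(a)*np.cos(psi),np.cos(a)*np.sin(psi),-np.sin(a)]); ty=np.cross(n,tx)
rimc=np.array([.5637,.2480,.1008])
def tray_tool(flip): # tool x = +-ty, z=-n
    X=flip*ty; return np.c_[X,np.cross(-n,X),-n]
E
python3 - <<'E'
from plan import *
np.set_printoptions(suppress=True)
im,d=grab('top'); i=cams.camera_info('wrist'); T=env.observe(); w,dw=grab('wrist'); C=cloud('wrist',dw,i)
save('top_a.png',im)
r,g,b=[w[...,k].astype(int) for k in range(3)]; m=(r>80)&(g>0.66*r)&(b<0.6*r)&(C[...,2]>0)&(C[...,2]<.03); P=C[m]
print('gauge',cv2.minAreaRect((P[:,:2]*1000).astype(np.float32)),np.median(P[:,2]))
print(T['q'].round(1),T['tool_rot'].round(3).tolist())
for f in(1,-1): go(rimc+n*.08,tray_tool(f))
print('down variants'); go([.56,.22,.26],down(-4.4+90)); go([.56,.22,.26],down(-4.4-90))
E
```

```text
gauge ((599.8538818359375, -389.5065612792969), (136.5133056640625, 267.10467529296875), 80.21708679199219) 0.01080862398163479
[-48.2  28.8  66.    0.   84.9 -37.1] [[0.982, -0.191, 0.005], [-0.191, -0.982, -0.005], [0.006, 0.004, -1.0]]
pos [ 0.4882 -0.3691  0.2046] shift tool (x0.04): [  0.04  -15.638   0.931] turn (x0.08): [  5.754  -6.421 -20.354] rotvec deg [ 26.4 -29.4 -93.3]
pos [ 0.4882 -0.3691  0.2046] shift tool (x0.04): [  0.04  -15.638   0.931] turn (x0.08): [-6.226 -5.579 17.568] rotvec deg [-28.5 -25.6  80.5]
down variants
pos [ 0.4882 -0.3691  0.2046] shift tool (x0.04): [ -1.051 -14.797  -1.411] turn (x0.08): [  0.039  -0.003 -21.079] rotvec deg [  0.2  -0.  -96.6]
pos [ 0.4882 -0.3691  0.2046] shift tool (x0.04): [ -1.051 -14.797  -1.411] turn (x0.08): [-0.003 -0.038 18.191] rotvec deg [-0.  -0.2 83.4]
```

step_arm:
  steps:
    - {"xyz": [-0.05,-0.4,-0.07],"turn": [0,0,0],"gripper": 1}
    - {"xyz": [-0.05,-0.75,-0.07],"turn": [0,0,0],"gripper": 1}
    - {"xyz": [-0.05,-0.75,-0.07],"turn": [0,0,0],"gripper": 1}
    - {"xyz": [-0.05,-0.75,-0.07],"turn": [0,0,0],"gripper": 1}
    - {"xyz": [-0.05,-0.75,-0.07],"turn": [0,0,0],"gripper": 1}
    - {"xyz": [-0.05,-0.75,-0.07],"turn": [0,0,0],"gripper": 1}
    - {"xyz": [-0.05,-0.75,-0.07],"turn": [0,0,0],"gripper": 1}
    - {"xyz": [-0.05,-0.75,-0.07],"turn": [0,0,0],"gripper": 1}
    - {"xyz": [-0.05,-0.75,-0.07],"turn": [0,0,0],"gripper": 1}
    - {"xyz": [-0.05,-0.75,-0.07],"turn": [0,0,0],"gripper": 1}
    - {"xyz": [-0.05,-0.75,-0.07],"turn": [0,0,0],"gripper": 1}
    - {"xyz": [-0.05,-0.75,-0.07],"turn": [0,0,0],"gripper": 1}
    - {"xyz": [-0.05,-0.75,-0.07],"turn": [0,0,0],"gripper": 1}
    - {"xyz": [-0.05,-0.75,-0.07],"turn": [0,0,0],"gripper": 1}
    - {"xyz": [-0.05,-0.75,-0.07],"turn": [0,0,0],"gripper": 1}
    - {"xyz": [-0.05,-0.75,-0.07],"turn": [0,0,0],"gripper": 1}
    - {"xyz": [-0.05,-0.75,-0.07],"turn": [0,0,0],"gripper": 1}
    - {"xyz": [-0.05,-0.75,-0.07],"turn": [0,0,0],"gripper": 1}
    - {"xyz": [-0.05,-0.75,-0.07],"turn": [0,0,0],"gripper": 1}
    - {"xyz": [-0.05,-0.75,-0.07],"turn": [0,0,0],"gripper": 1}

```text
time_s: 12.53
position: [0.5597, 0.2159, 0.2581]
tool_rot: [[0.982, -0.191, -0.003], [-0.191, -0.982, -0.0], [-0.003, 0.001, -1.0]]
ft_force: [-0.5, -0.6, 0.8]
grip_width: 0.0856
```

step_arm:
  steps:
    - {"xyz": [0,0,0],"turn": [0,0,-0.96],"gripper": 1}
    - {"xyz": [0,0,0],"turn": [0,0,-0.96],"gripper": 1}
    - {"xyz": [0,0,0],"turn": [0,0,-0.96],"gripper": 1}
    - {"xyz": [0,0,0],"turn": [0,0,-0.96],"gripper": 1}
    - {"xyz": [0,0,0],"turn": [0,0,-0.96],"gripper": 1}
    - {"xyz": [0,0,0],"turn": [0,0,-0.96],"gripper": 1}
    - {"xyz": [0,0,0],"turn": [0,0,-0.96],"gripper": 1}
    - {"xyz": [0,0,0],"turn": [0,0,-0.96],"gripper": 1}
    - {"xyz": [0,0,0],"turn": [0,0,-0.96],"gripper": 1}
    - {"xyz": [0,0,0],"turn": [0,0,-0.96],"gripper": 1}
    - {"xyz": [0,0,0],"turn": [0,0,-0.96],"gripper": 1}
    - {"xyz": [0,0,0],"turn": [0,0,-0.96],"gripper": 1}
    - {"xyz": [0,0,0],"turn": [0,0,-0.96],"gripper": 1}
    - {"xyz": [0,0,0],"turn": [0,0,-0.96],"gripper": 1}
    - {"xyz": [0,0,0],"turn": [0,0,-0.96],"gripper": 1}
    - {"xyz": [0,0,0],"turn": [0,0,-0.96],"gripper": 1}
    - {"xyz": [0,0,0],"turn": [0,0,-0.96],"gripper": 1}
    - {"xyz": [0,0,0],"turn": [0,0,-0.96],"gripper": 1}
    - {"xyz": [0,0,0],"turn": [0,0,-0.96],"gripper": 1}
    - {"xyz": [0,0,0],"turn": [0,0,-0.96],"gripper": 1}

```text
time_s: 14.2
position: [0.5598, 0.2143, 0.2579]
tool_rot: [[0.221, 0.975, -0.003], [0.975, -0.221, -0.0], [-0.001, -0.003, -1.0]]
ft_force: [0.2, -0.1, -0.2]
grip_width: 0.0855
```

Run:
```python
from plan import *
np.set_printoptions(suppress=True)
T=env.observe(); print(T['q'].round(1)); go([.60,.245,.24],down(85.6),T); go([.60,.245,.24],tray_tool(1),T)
print(down(85.6).T@tray_tool(1))
```

```text
[  9.6  25.9  62.4   0.   91.8 -67.6]
pos [0.5598 0.2143 0.2579] shift tool (x0.04): [0.971 0.812 0.445] turn (x0.08): [-0.033  0.009 -1.828] rotvec deg [-0.2  0.  -8.4]
pos [0.5598 0.2143 0.2579] shift tool (x0.04): [0.971 0.812 0.445] turn (x0.08): [ 7.589 -0.549 -1.773] rotvec deg [34.8 -2.5 -8.1]
[[ 1.          0.         -0.        ]
 [-0.          0.81915204 -0.57357644]
 [ 0.          0.57357644  0.81915204]]
```

step_arm:
  steps:
    - {"xyz": [0.32,0.27,0.15],"turn": [0,0,0],"gripper": 1}
    - {"xyz": [0.32,0.27,0.15],"turn": [0,0,0],"gripper": 1}
    - {"xyz": [0.32,0.27,0.15],"turn": [0,0,0],"gripper": 1}
    - {"xyz": [0,0,0],"turn": [0,0,-0.91],"gripper": 1}
    - {"xyz": [0,0,0],"turn": [0,0,-0.91],"gripper": 1}
    - {"xyz": [0,0,0],"turn": [0.764,0,0],"gripper": 1}
    - {"xyz": [0,0,0],"turn": [0.764,0,0],"gripper": 1}
    - {"xyz": [0,0,0],"turn": [0.764,0,0],"gripper": 1}
    - {"xyz": [0,0,0],"turn": [0.764,0,0],"gripper": 1}
    - {"xyz": [0,0,0],"turn": [0.764,0,0],"gripper": 1}
    - {"xyz": [0,0,0],"turn": [0.764,0,0],"gripper": 1}
    - {"xyz": [0,0,0],"turn": [0.764,0,0],"gripper": 1}
    - {"xyz": [0,0,0],"turn": [0.764,0,0],"gripper": 1}
    - {"xyz": [0,0,0],"turn": [0.764,0,0],"gripper": 1}
    - {"xyz": [0,0,0],"turn": [0.764,0,0],"gripper": 1}
    - {"xyz": [0,0,0],"turn": [0,0,0],"gripper": 1}
    - {"xyz": [0,0,0],"turn": [0,0,0],"gripper": 1}

```text
time_s: 15.62
position: [0.601, 0.2442, 0.2393]
tool_rot: [[0.081, 0.815, -0.573], [0.997, -0.067, 0.046], [-0.001, -0.575, -0.818]]
ft_force: [-0.4, 0.0, -0.5]
grip_width: 0.0853
```

```bash
cat > rim.py <<'E'
from plan import *
np.set_printoptions(suppress=True)
def look(nm,keep=True):
    i=cams.camera_info('wrist'); T=env.observe(); im,d=grab('wrist'); C=cloud('wrist',d,i)
    if keep: save(nm,im)
    L=(C-T['position'])@T['tool_rot']; return T,im,C,L
def tips(L):
    for s in(-1,1):
        m=(abs(L[...,1])<.013)&(L[...,0]*s>.02)&(L[...,0]*s<.07)&(L[...,2]>-.06)&(L[...,2]<.012)
        if m.sum(): print('tip',s,np.percentile(L[m][:,2],[90,98,99.8]).round(4),'inner x',np.percentile(abs(L[m][:,0]),1).round(4),m.sum())
E
python3 - <<'E'
from rim import *
T,im,C,L=look('w_t.png'); print(T['q'].round(1)); tips(L)
go(rimc+n*.035,tray_tool(1),T)
# rim: points near expected rim plane
h=(C-rimc)@n; sel=(abs(h)<.006)&(np.linalg.norm(C-rimc,axis=-1)<.09); R=C[sel]
print(len(R)); 
nn=np.linalg.svd(R-R.mean(0),full_matrices=False)[2][2]; nn*=np.sign(nn[2]); print('plane n',nn.round(3),'tilt',np.degrees(np.arccos(nn[2])),'az',np.degrees(np.arctan2(nn[1],nn[0])),'h',np.median((R-rimc)@n))
p=np.c_[(R-rimc)@tx,(R-rimc)@ty]*1000; print(cv2.minAreaRect(p.astype(np.float32)))
E
```

```text
[  8.6  50.2  26.6  11.1 137.  -70.9]
tip -1 [-0.0265 -0.0212 -0.019 ] inner x 0.0424 4876
tip 1 [-0.0265 -0.021  -0.0188] inner x 0.0421 4782
pos [0.601  0.2442 0.2393] shift tool (x0.04): [0.023 1.224 2.497] turn (x0.08): [-0.024 -0.025 -0.054] rotvec deg [-0.1 -0.1 -0.2]
2306
plane n [ 0.577 -0.045  0.816] tilt 35.34044394569108 az -4.497887021372204 h 0.0004458860026996628
((-0.45900726318359375, 1.9733009338378906), (68.20795440673828, 130.49026489257812), 89.91057586669922)
```

View pics/w_t.png

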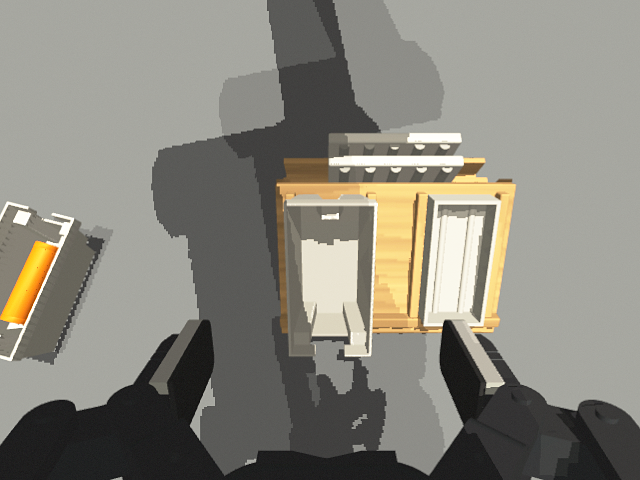

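The wrist view shows the deep tray under and between the fingers. Its twin posts and scoop are near (330,330), its full wall is near (330,210), and the rim rectangle measures 130.5x68.2 mm. Next is the stand-off, corrected by 2 mm.

step_arm:
  steps:
    - {"xyz": [0.015,0.242,0.5],"turn": [0,0,0],"gripper": 1}
    - {"xyz": [0.015,0.242,0.5],"turn": [0,0,0],"gripper": 1}
    - {"xyz": [0.015,0.242,0.5],"turn": [0,0,0],"gripper": 1}
    - {"xyz": [0.015,0.242,0.5],"turn": [0,0,0],"gripper": 1}
    - {"xyz": [0.015,0.242,0.5],"turn": [0,0,-0.05],"gripper": 1}
    - {"xyz": [0,0,0],"turn": [0,0,0],"gripper": 1}
    - {"xyz": [0,0,0],"turn": [0,0,0],"gripper": 1}

```text
time_s: 16.25
position: [0.5831, 0.2486, 0.132]
tool_rot: [[0.078, 0.816, -0.572], [0.997, -0.062, 0.046], [0.002, -0.574, -0.819]]
ft_force: [-1.3, 0.8, 0.9]
grip_width: 0.0854
```

```bash
cat >> rim.py <<'E'
def rimfit(T,C,L,rc,tol=.005):
    h=(C-rc)@n; sel=(abs(h)<tol)&(np.linalg.norm(C-rc,axis=-1)<.08)&~((abs(L[...,0])>.037)&(L[...,2]<.01)); R=C[sel]
    p=np.c_[(R-rc)@tx,(R-rc)@ty]*1000; print('rim rel (tx,ty mm)',cv2.minAreaRect(p.astype(np.float32)),'h',np.median((R-rc)@n).round(4))
    l=L[sel]; print('tool-x extent',np.percentile(l[:,0],[.5,99.5]).round(4),'y',np.percentile(l[:,1],[.5,99.5]).round(4),'z med',np.median(l[:,2]).round(4))
E
python3 - <<'E'
from rim import *
T,im,C,L=look('w_t2.png'); tips(L); rimfit(T,C,L,rimc); go(rimc+.002*ty-.0005*tx-n*.027,tray_tool(1),T)
E
```

```text
tip -1 [-0.0265 -0.0213 -0.0189] inner x 0.0424 4856
tip 1 [-0.0265 -0.0211 -0.019 ] inner x 0.0421 4801
rim rel (tx,ty mm) ((0.0364990234375, 1.86572265625), (68.41511535644531, 130.98031616210938), 89.89656829833984) h 0.0006
tool-x extent [-0.0342  0.0337] y [-0.0633  0.0669] z med 0.036
pos [0.5831 0.2486 0.132 ] shift tool (x0.04): [-0.006  0.04   1.59 ] turn (x0.08): [-0.006 -0.026  0.005] rotvec deg [-0.  -0.1  0. ]
```

step_arm:
  steps:
    - {"xyz": [0,0.02,0.4],"turn": [0,0,0],"gripper": 1}
    - {"xyz": [0,0.02,0.4],"turn": [0,0,0],"gripper": 1}
    - {"xyz": [0,0,0.3],"turn": [0,0,0],"gripper": 1}
    - {"xyz": [0,0,0.25],"turn": [0,0,0],"gripper": 1}
    - {"xyz": [0,0,0.23],"turn": [0,0,0],"gripper": 1}
    - {"xyz": [0,0,0],"turn": [0,0,0],"gripper": 1}
    - {"xyz": [0,0,0],"turn": [0,0,0],"gripper": 1}

```text
time_s: 16.88
position: [0.5496, 0.2513, 0.0802]
tool_rot: [[0.078, 0.818, -0.57], [0.997, -0.062, 0.047], [0.003, -0.572, -0.82]]
ft_force: [1.2, -0.4, 0.4]
grip_width: 0.0854
```

Run:
```python
from rim import *
T,im,C,L=look('w_t3.png'); tips(L); rimfit(T,C,L,rimc); go(rimc+.002*ty-.0005*tx-n*.027,tray_tool(1),T)
```

```text
tip -1 [-0.0062  0.0079  0.0114] inner x 0.0281 7023
tip 1 [-0.0058  0.0081  0.0116] inner x 0.0274 6971
rim rel (tx,ty mm) ((-3.77587890625, 1.8810081481933594), (68.69054412841797, 123.35621643066406), 89.92678833007812) h 0.0006
tool-x extent [-0.0343  0.0337] y [-0.0653  0.0526] z med -0.0257
pos [0.5496 0.2513 0.0802] shift tool (x0.04): [-0.006 -0.014  0.048] turn (x0.08): [ 0.029 -0.039  0.006] rotvec deg [ 0.1 -0.2  0. ]
```

step_arm:
  steps:
    - {"xyz": [0,0,0],"turn": [0,0,0],"gripper": 0.4}
    - {"xyz": [0,0,0],"turn": [0,0,0],"gripper": 0.4}
    - {"xyz": [0,0,0],"turn": [0,0,0],"gripper": 0.4}
    - {"xyz": [0,0,0],"turn": [0,0,0],"gripper": 0.4}
    - {"xyz": [0,0,0],"turn": [0,0,0],"gripper": 0.4}
  squeeze: 35

```text
time_s: 17.35
position: [0.5497, 0.2511, 0.0798]
tool_rot: [[0.078, 0.818, -0.57], [0.997, -0.063, 0.047], [0.003, -0.572, -0.82]]
ft_force: [2.8, -0.9, 5.1]
grip_width: 0.0669
```

step_arm:
  steps:
    - {"xyz": [0,0,-0.05],"turn": [0,0,0],"gripper": 0.4}
    - {"xyz": [0,0,-0.15],"turn": [0,0,0],"gripper": 0.4}
    - {"xyz": [0,0,-0.25],"turn": [0,0,0],"gripper": 0.4}
    - {"xyz": [0,0,-0.3],"turn": [0,0,0],"gripper": 0.4}
    - {"xyz": [0,0,-0.3],"turn": [0,0,0],"gripper": 0.4}
    - {"xyz": [0,0,0],"turn": [0,0,0],"gripper": 0.4}

```text
time_s: 17.85
position: [0.5745, 0.2491, 0.1146]
tool_rot: [[0.079, 0.819, -0.569], [0.997, -0.063, 0.048], [0.003, -0.571, -0.821]]
ft_force: [-0.3, 0.5, -0.7]
grip_width: 0.0669
```

Run:
```python
from rim import *
T,im,C,L=look('w_t4.png'); print(T['ft_force'].round(1),T['grip_width'],T['position'])
m=(abs(L[...,2]+.0257)<.005)&(abs(L[...,0])<.036)&(abs(L[...,1])<.075)
q=L[m]; print(len(q),np.percentile(q,[.5,50,99.5],axis=0).round(4))
e=q[abs(q[:,0])>.030]; A=np.c_[e[:,:2],np.ones(len(e))]; print('plane',np.linalg.lstsq(A,e[:,2],rcond=None)[0].round(4))
```

```text
[-0.3  0.5 -0.7] 0.06692330402514998 [0.57445127 0.24908045 0.11464013]
9442 [[-0.0348 -0.0657 -0.0303]
 [ 0.001  -0.0308 -0.0261]
 [ 0.0348  0.052  -0.0208]]
plane [ 0.0004  0.0005 -0.0253]
```

View pics/w_t4.png

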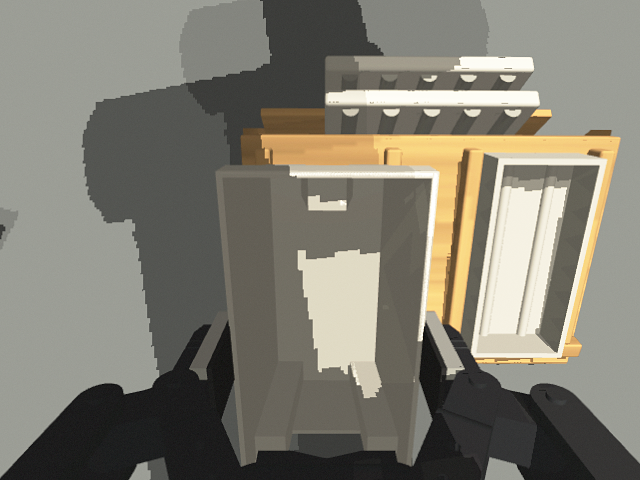

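The tray is held square, with rim plane slopes near 0, and the shallow tray is undisturbed. I re-measure the loaded tray from the earlier wrist shot and from new top and side views.

```bash
cat > lt.py <<'E'
from plan import *
def rl(C,I,nm,c0=np.array([.5286,-.033]),mx=.0025):
    r,g,b=[I[...,k].astype(int) for k in range(3)]
    m=(abs(C[...,2]-.060)<mx+.002)&(np.linalg.norm(C[...,:2]-c0,axis=-1)<.08)&(abs(r-b)<40)
    P=C[m]; 
    if len(P)<30: print(nm,'few',len(P)); return
    c,s,a=cv2.minAreaRect((P[:,:2]*1000).astype(np.float32)); bx=cv2.boxPoints((c,s,a)); e=bx[1]-bx[0]; f=bx[2]-bx[1]; l=e if np.hypot(*e)>np.hypot(*f) else f
    print(nm,'c',np.round(c,1),np.round(s,1),'az',round(np.degrees(np.arctan2(l[1],l[0]))%180,1),len(P),'z',np.median(P[:,2]).round(4))
E
python3 - <<'E'
from lt import *
Z=np.load('wr1.npz'); i=cams.camera_info('wrist'); i['extrinsics']=Z['E']; rl(cloud('wrist',Z['d'],i),Z['im'],'wrist old')
for n_ in('top','side'):
    im,d=grab(n_); C=cloud(n_,d); rl(C,im,n_); save(n_+'_b.png',im)
    r,g,b=[im[...,k].astype(int) for k in range(3)]; m=(r>80)&(g>0.66*r)&(b<0.6*r)&(np.linalg.norm(C-[.488,-.369,.01],axis=-1)<.1)&(C[...,2]<.03); P=C[m]
    if len(P)>30: print('gauge',cv2.minAreaRect((P[:,:2]*1000).astype(np.float32)),np.median(P[:,2]))
T=env.observe(); R=down(71.4); print(T['q'].round(1)); go([.5286,-.033,.25],R,T)
E
```

```text
wrist old c [528.2 -30. ] [ 98.  130.9] az 160.2 2978 z 0.0602
top c [528.6 -33. ] [ 68.5 131.6] az 161.5 317 z 0.0602
gauge ((489.4765319824219, -371.39605712890625), (137.67845153808594, 39.65726089477539), 78.94410705566406) 0.010176696421250964
side c [527.8 -32.2] [ 71.3 129. ] az 161.4 402 z 0.0589
gauge ((493.31707763671875, -340.35986328125), (85.8836441040039, 41.255977630615234), 79.00997924804688) 0.008921159163081394
[  9.3  50.6  46.1   8.9 117.2 -74.6]
pos [0.5725 0.2492 0.1124] shift tool (x0.04): [-7.113 -2.429 -2.515] turn (x0.08): [-7.617  0.918  2.99 ] rotvec deg [-34.9   4.2  13.7]
```

step_arm:
  steps:
    - {"xyz": [0,0,-0.3],"turn": [0,0,0],"gripper": 0.4}
    - {"xyz": [0,-0.2,-0.4],"turn": [0,0,0],"gripper": 0.4}
    - {"xyz": [0,-0.34,-0.49],"turn": [0,0,0],"gripper": 0.4}
    - {"xyz": [0,-0.34,-0.49],"turn": [0,0,0],"gripper": 0.4}
    - {"xyz": [0,-0.34,-0.49],"turn": [0,0,0],"gripper": 0.4}
    - {"xyz": [0,-0.34,-0.49],"turn": [0,0,0],"gripper": 0.4}
    - {"xyz": [0,-0.17,-0.25],"turn": [-0.3,0,0],"gripper": 0.4}
    - {"xyz": [0,0,0],"turn": [-0.7,0,0],"gripper": 0.4}
    - {"xyz": [0,0,0],"turn": [-0.8,0,0],"gripper": 0.4}
    - {"xyz": [0,0,0],"turn": [-0.8,0,0],"gripper": 0.4}
    - {"xyz": [0,0,0],"turn": [-0.8,0,0],"gripper": 0.4}
    - {"xyz": [0,0,0],"turn": [-0.8,0,0],"gripper": 0.4}
    - {"xyz": [0,0,0],"turn": [-0.8,0,0],"gripper": 0.4}
    - {"xyz": [0,0,0],"turn": [-0.8,0,0],"gripper": 0.4}
    - {"xyz": [0,0,0],"turn": [-0.8,0,0],"gripper": 0.4}
    - {"xyz": [0,0,0],"turn": [-0.6,0,0],"gripper": 0.4}
    - {"xyz": [0,0,0],"turn": [-0.4,0,0],"gripper": 0.4}
    - {"xyz": [0,0,0],"turn": [0,0,0],"gripper": 0.4}

```text
time_s: 19.5
position: [0.5816, 0.2484, 0.248]
tool_rot: [[0.077, 0.997, -0.002], [0.997, -0.077, 0.002], [0.002, -0.002, -1.0]]
ft_force: [-0.4, -0.3, -2.2]
grip_width: 0.0671
```

Run:
```python
from plan import *
T=env.observe(); R=down(71.4); print(T['tool_rot'].round(3).tolist(),T['ft_force'],T['grip_width']); go([.5286,-.033,.22],R,T)
```

```text
[[0.077, 0.997, -0.002], [0.997, -0.077, 0.002], [0.002, -0.002, -1.0]] [-0.44073509 -0.34126341 -2.18364306] 0.06707192657959436
pos [0.5816 0.2484 0.248 ] shift tool (x0.04): [-7.118 -0.778  0.687] turn (x0.08): [-0.032 -0.02   3.098] rotvec deg [-0.1 -0.1 14.2]
```

step_arm:
  steps:
    - {"xyz": [-0.2,-0.043,0.038],"turn": [0,0,0],"gripper": 0.4}
    - {"xyz": [-0.36,-0.043,0.038],"turn": [0,0,0],"gripper": 0.4}
    - {"xyz": [-0.41,-0.043,0.038],"turn": [0,0,0],"gripper": 0.4}
    - {"xyz": [-0.41,-0.043,0.038],"turn": [0,0,0],"gripper": 0.4}
    - {"xyz": [-0.41,-0.043,0.038],"turn": [0,0,0],"gripper": 0.4}
    - {"xyz": [-0.41,-0.043,0.038],"turn": [0,0,0],"gripper": 0.4}
    - {"xyz": [-0.41,-0.043,0.038],"turn": [0,0,0],"gripper": 0.4}
    - {"xyz": [-0.41,-0.043,0.038],"turn": [0,0,0],"gripper": 0.4}
    - {"xyz": [-0.41,-0.043,0.038],"turn": [0,0,0],"gripper": 0.4}
    - {"xyz": [-0.41,-0.043,0.038],"turn": [0,0,0],"gripper": 0.4}
    - {"xyz": [-0.41,-0.043,0.038],"turn": [0,0,0],"gripper": 0.4}
    - {"xyz": [-0.41,-0.043,0.038],"turn": [0,0,0],"gripper": 0.4}
    - {"xyz": [-0.41,-0.043,0.038],"turn": [0,0,0],"gripper": 0.4}
    - {"xyz": [-0.41,-0.043,0.038],"turn": [0,0,0],"gripper": 0.4}
    - {"xyz": [-0.41,-0.043,0.038],"turn": [0,0,0],"gripper": 0.4}
    - {"xyz": [-0.41,-0.043,0.038],"turn": [0,0,0],"gripper": 0.4}
    - {"xyz": [-0.41,-0.043,0.038],"turn": [0,0,0],"gripper": 0.4}
    - {"xyz": [-0.41,-0.043,0.038],"turn": [0,0,0],"gripper": 0.4}
    - {"xyz": [0,0,0],"turn": [0,0,0.5],"gripper": 0.4}
    - {"xyz": [0,0,0],"turn": [0,0,0.8],"gripper": 0.4}

```text
time_s: 21.17
position: [0.5292, -0.0348, 0.2194]
tool_rot: [[0.185, 0.983, -0.005], [0.983, -0.185, 0.003], [0.002, -0.005, -1.0]]
ft_force: [0.1, 0.4, -0.5]
grip_width: 0.0669
```

step_arm:
  steps:
    - {"xyz": [0,0,0],"turn": [0,0,0.8],"gripper": 0.4}
    - {"xyz": [0,0,0],"turn": [0,0,0.7],"gripper": 0.4}
    - {"xyz": [0,0,0],"turn": [0,0,0.3],"gripper": 0.4}
    - {"xyz": [0,0,0],"turn": [0,0,0],"gripper": 0.4}
    - {"xyz": [0,0,0],"turn": [0,0,0],"gripper": 0.4}

```text
time_s: 21.58
position: [0.5296, -0.0336, 0.2199]
tool_rot: [[0.319, 0.948, -0.004], [0.948, -0.319, 0.003], [0.001, -0.004, -1.0]]
ft_force: [-0.4, -0.2, -0.4]
grip_width: 0.0673
```

Run:
```python
from lt import *
T=env.observe(); R=down(71.4); print(T['tool_rot'].round(3).tolist(),T['ft_force'],T['grip_width']); go([.5286,-.033,.15],R,T)
i=cams.camera_info('wrist'); im,d=grab('wrist'); s,ds=grab('side'); t,dt=grab('top')
np.savez('hov.npz',im=im,d=d,E=i['extrinsics'],s=s,ds=ds,t=t,dt=dt)
CW=cloud('wrist',d,i);CS=cloud('side',ds);CT=cloud('top',dt)
rl(CW,im,'wrist loaded'); rl(CS,s,'side loaded')
for nm,C in(('wrist',CW),('side',CS),('top',CT)):
    L=(C-T['position'])@T['tool_rot']; m=(abs(L[...,2]+.0255)<.005)&(abs(L[...,0])<.037)&(abs(L[...,1])<.075); q=L[m]
    if len(q)>20: print(nm,'held rim tool',len(q),np.percentile(q,[1,99],axis=0).round(4).tolist())
save('hov.png',np.hstack([cv2.resize(im,(400,300)),s[150:450,150:550]]))
```

```text
[[0.319, 0.948, -0.004], [0.948, -0.319, 0.003], [0.001, -0.004, -1.0]] [-0.35893934 -0.15565282 -0.37315742] 0.06727148032466002
pos [ 0.5296 -0.0336  0.2199] shift tool (x0.04): [ 0.003 -0.02   1.747] turn (x0.08): [-0.056 -0.018 -0.005] rotvec deg [-0.3 -0.1 -0. ]
wrist loaded c [478.7 -15.1] [68.2 27.8] az 71.6 536 z 0.0605
side loaded c [527.9 -31.6] [ 71.3 128.9] az 161.3 431 z 0.059
wrist held rim tool 9898 [[-0.0345, -0.0651, -0.0297], [0.0344, 0.0516, -0.0206]]
side held rim tool 632 [[-0.0354, -0.065, -0.0279], [0.035, 0.0644, -0.0205]]
top held rim tool 150 [[-0.0346, -0.0642, -0.0291], [0.0331, -0.0438, -0.0207]]
```

View pics/hov.png

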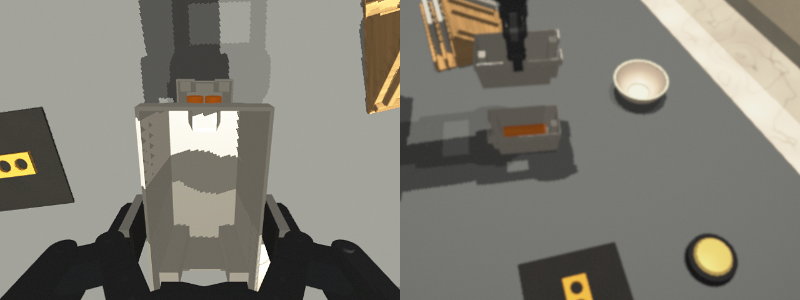

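The hover view shows the held tray over the loaded one, scoops opposite, with the tubes visible at (205,98) in the left part. The wrist, side and top fixes of the loaded tray agree within about 2 mm. I'll use the centre (0.528, -0.032), correct to it, and lower to just above the rim.

step_arm:
  steps:
    - {"xyz": [0.025,-0.05,0.2],"turn": [-0.05,-0.02,0],"gripper": 0.4}
    - {"xyz": [0,0,0.5],"turn": [0,0,0],"gripper": 0.4}
    - {"xyz": [0,0,0.5],"turn": [0,0,0],"gripper": 0.4}
    - {"xyz": [0,0,0.5],"turn": [0,0,0],"gripper": 0.4}
    - {"xyz": [0,0,0.5],"turn": [0,0,0],"gripper": 0.4}
    - {"xyz": [0,0,0.5],"turn": [0,0,0],"gripper": 0.4}
    - {"xyz": [0,0,0.2],"turn": [0,0,0],"gripper": 0.4}
    - {"xyz": [0,0,0],"turn": [0,0,0],"gripper": 0.4}
    - {"xyz": [0,0,0],"turn": [0,0,0],"gripper": 0.4}

```text
time_s: 22.48
position: [0.5285, -0.0318, 0.1047]
tool_rot: [[0.32, 0.947, 0.001], [0.947, -0.32, -0.0], [-0.0, 0.001, -1.0]]
ft_force: [-0.1, -0.1, -0.8]
grip_width: 0.0667
```

Run:
```python
from lt import *
T=env.observe(); R=down(71.5); print(T['tool_rot'].round(4).tolist(),T['ft_force'].round(1),T['grip_width']); go([.528,-.032,.0827],R,T)
s,ds=grab('side'); CS=cloud('side',ds); rl(CS,s,'side loaded')
L=(CS-T['position'])@T['tool_rot']; m=(abs(L[...,2]+.0255)<.004)&(abs(L[...,0])<.037)&(abs(L[...,1])<.075); P=CS[m]
print('held side',cv2.minAreaRect((P[:,:2]*1000).astype(np.float32)),np.median(P[:,2]))
```

```text
[[0.3203, 0.9473, 0.0006], [0.9473, -0.3203, -0.0003], [-0.0001, 0.0007, -1.0]] [-0.1 -0.1 -0.8] 0.06669770575493307
pos [ 0.5285 -0.0318  0.1047] shift tool (x0.04): [-0.009 -0.01   0.55 ] turn (x0.08): [ 0.009  0.002 -0.039] rotvec deg [ 0.   0.  -0.2]
side loaded c [524.  -43.3] [ 46.5 128.9] az 161.7 207 z 0.0591
held side ((528.1506958007812, -31.636898040771484), (72.01112365722656, 130.4853973388672), 70.58258056640625) 0.1296546019667244
```

step_arm:
  steps:
    - {"xyz": [0,0,0.1],"turn": [0,0,0],"gripper": 0.4}
    - {"xyz": [0,0,0.1],"turn": [0,0,0],"gripper": 0.4}
    - {"xyz": [0,0,0.1],"turn": [0,0,0],"gripper": 0.4}
    - {"xyz": [0,0,0.1],"turn": [0,0,0],"gripper": 0.4}
    - {"xyz": [0,0,0],"turn": [0,0,0],"gripper": 0.4}

```text
time_s: 22.95
position: [0.5278, -0.0316, 0.0874]
tool_rot: [[0.32, 0.947, -0.001], [0.947, -0.32, 0.0], [-0.0, -0.001, -1.0]]
ft_force: [0.0, 0.2, -1.0]
grip_width: 0.0672
```

step_arm:
  steps:
    - {"xyz": [0,0,0.025],"turn": [0,0,0],"gripper": 0.4}
    - {"xyz": [0,0,0.025],"turn": [0,0,0],"gripper": 0.4}
    - {"xyz": [0,0,0.025],"turn": [0,0,0],"gripper": 0.4}
    - {"xyz": [0,0,0],"turn": [0,0,0],"gripper": 0.4}

```text
time_s: 23.28
position: [0.5281, -0.0317, 0.0851]
tool_rot: [[0.32, 0.947, 0.0], [0.947, -0.32, -0.0], [-0.0, 0.0, -1.0]]
ft_force: [0.0, 0.3, -1.3]
grip_width: 0.0671
```

No contact inside the rim so far. I continue down to the posts.

step_arm:
  steps:
    - {"xyz": [0,0,0.025],"turn": [0,0,0],"gripper": 0.4}
    - {"xyz": [0,0,0.02],"turn": [0,0,0],"gripper": 0.4}
    - {"xyz": [0,0,0],"turn": [0,0,0],"gripper": 0.4}

```text
time_s: 23.53
position: [0.5281, -0.0317, 0.0833]
tool_rot: [[0.321, 0.947, 0.0], [0.947, -0.321, -0.0], [-0.0, 0.0, -1.0]]
ft_force: [0.6, 0.0, -1.3]
grip_width: 0.0668
```

step_arm:
  steps:
    - {"xyz": [0,0,0.015],"turn": [0,0,0],"gripper": 0.4}
    - {"xyz": [0,0,0],"turn": [0,0,0],"gripper": 0.4}

```text
time_s: 23.7
position: [0.5281, -0.0317, 0.0827]
tool_rot: [[0.321, 0.947, 0.0], [0.947, -0.321, -0.0], [-0.0, 0.0, -1.0]]
ft_force: [0.5, -0.0, -1.1]
grip_width: 0.0673
```

step_arm:
  steps:
    - {"xyz": [0,0,0.015],"turn": [0,0,0],"gripper": 0.4}
    - {"xyz": [0,0,0],"turn": [0,0,0],"gripper": 0.4}

```text
time_s: 23.87
position: [0.5282, -0.0317, 0.0821]
tool_rot: [[0.321, 0.947, 0.0], [0.947, -0.321, -0.0], [-0.0, 0.0, -1.0]]
ft_force: [0.2, -0.4, -1.5]
grip_width: 0.0668
```

step_arm:
  steps:
    - {"xyz": [0,0,0.015],"turn": [0,0,0],"gripper": 0.4}
    - {"xyz": [0,0,0],"turn": [0,0,0],"gripper": 0.4}

```text
time_s: 24.03
position: [0.5282, -0.0317, 0.082]
tool_rot: [[0.321, 0.947, 0.001], [0.947, -0.321, -0.0], [-0.0, 0.001, -1.0]]
ft_force: [-1.0, -0.2, 3.8]
grip_width: 0.0671
```

Contact came at the expected height (TCP 0.082). I release and rise.

step_arm:
  steps:
    - {"xyz": [0,0,0.005],"turn": [0,0,0],"gripper": 0.62}
    - {"xyz": [0,0,0],"turn": [0,0,0],"gripper": 0.7}
    - {"xyz": [0,0,0],"turn": [0,0,0],"gripper": 0.8}
    - {"xyz": [0,0,0],"turn": [0,0,0],"gripper": 1}
    - {"xyz": [0,0,0],"turn": [0,0,0],"gripper": 1}
    - {"xyz": [0,0,0],"turn": [0,0,0],"gripper": 1}
    - {"xyz": [0,0,-0.1],"turn": [0,0,0],"gripper": 1}
    - {"xyz": [0,0,-0.3],"turn": [0,0,0],"gripper": 1}
    - {"xyz": [0,0,-0.5],"turn": [0,0,0],"gripper": 1}
    - {"xyz": [0,0,-0.5],"turn": [0,0,0],"gripper": 1}
    - {"xyz": [0,0,-0.5],"turn": [0,0,0],"gripper": 1}
    - {"xyz": [0,0,-0.6],"turn": [0,0,0],"gripper": 1}
    - {"xyz": [0,0,-0.6],"turn": [0,0,0],"gripper": 1}
    - {"xyz": [0,0,0],"turn": [0,0,0],"gripper": 1}
    - {"xyz": [0,0,0],"turn": [0,0,0],"gripper": 1}

```text
time_s: 25.28
position: [0.5284, -0.0318, 0.2066]
tool_rot: [[0.321, 0.947, 0.003], [0.947, -0.321, -0.001], [0.0, 0.003, -1.0]]
ft_force: [-1.1, -0.4, -0.7]
grip_width: 0.0854
```

Run:
```python
from lt import *
T=env.observe(); i=cams.camera_info('wrist'); im,d=grab('wrist'); s,ds=grab('side'); t,dt=grab('top'); print(T['position'],T['ft_force'])
for nm,C,I in(('wrist',cloud('wrist',d,i),im),('side',cloud('side',ds),s),('top',cloud('top',dt),t)):
    m=(abs(C[...,2]-.108)<.006)&(np.linalg.norm(C[...,:2]-[.528,-.032],axis=-1)<.08); P=C[m]
    if len(P)>30:
        A=np.c_[P[:,:2]-[.528,-.032],np.ones(len(P))]; k=np.linalg.lstsq(A,P[:,2],rcond=None)[0]
        print(nm,'upper rim',cv2.minAreaRect((P[:,:2]*1000).astype(np.float32)),'z',np.median(P[:,2]).round(4),'slopes',k[:2].round(3),len(P))
    rl(C,I,nm+' lower')
    r,g,b=[I[...,k].astype(int) for k in range(3)]; m=(r>80)&(g>0.66*r)&(b<0.6*r)&(np.linalg.norm(C-[.488,-.369,.01],axis=-1)<.1)&(C[...,2]<.03)&(C[...,0]<.58); P=C[m]
    if len(P)>30: print('gauge',cv2.minAreaRect((P[:,:2]*1000).astype(np.float32)),np.median(P[:,2]))
save('fin.png',np.hstack([cv2.resize(im,(400,300)),s[150:450,150:550]]))
```

```text
[ 0.52844365 -0.03176598  0.20656908] [-1.12622686 -0.38180445 -0.69315701]
wrist upper rim ((528.1017456054688, -31.579208374023438), (68.29336547851562, 130.42837524414062), 71.09019470214844) z 0.1083 slopes [-0.007  0.002] 3159
wrist lower c [524.5 -30.6] [ 68.3 124.3] az 161.4 1421 z 0.0605
gauge ((497.53082275390625, -328.3049621582031), (52.65873336791992, 40.490806579589844), 78.24673461914062) 0.010330149104214092
side upper rim ((528.2402954101562, -31.218353271484375), (71.95271301269531, 130.54190063476562), 70.3646011352539) z 0.1065 slopes [-0.    -0.004] 596
side lower c [527.2 -33.8] [ 68.4 128.8] az 162.1 593 z 0.0596
gauge ((493.2144775390625, -340.4599914550781), (85.08361053466797, 41.469215393066406), 78.7298812866211) 0.008911639616664524
top upper rim ((474.07989501953125, -14.377944946289062), (67.31968688964844, 16.262386322021484), 72.83846282958984) z 0.1084 slopes [ 0.077 -0.015] 92
top lower few 23
gauge ((489.5614013671875, -370.9966735839844), (137.27798461914062, 39.317317962646484), 79.0018081665039) 0.010391711750569133
```

View pics/fin.png

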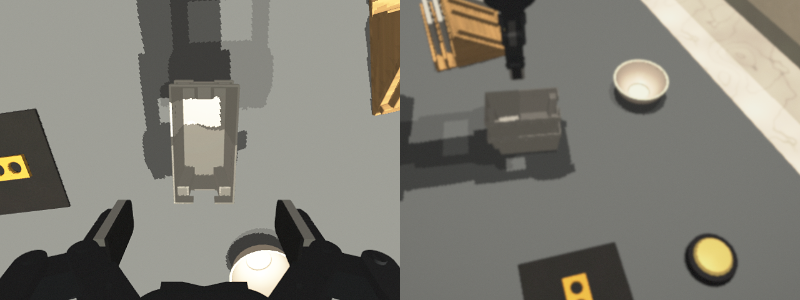

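The final view shows the deep tray square on the loaded tray and the gauge on the mat. The upper rim is at z = 0.108 and its centre is within about 2 mm of the loaded tray. It is level, the fingers are clear and the other items look untouched. I'm handing the job in.

```bash
python3 -c "
from rig import order
print(order.close_job())"
```

```text
the job is handed in; nothing more can be done
None
```

The brass gauge is lying flat on the mat. The deep tray stands on the loaded tray's posts with the scooped ends opposite. Both were lowered until they touched before I let go, and I handed the job in at about 25 s.

**Gauge:** its top is at about 10 mm, as expected on the 4 mm mat. It is parallel to the mat's long side and about 9 mm off centre, so it is well inside the edges.

**Deep tray:** its rim is at 108 mm (wrist and top cameras), which puts it 48 mm above the loaded tray. The side camera read 106.5 mm. The centres agree within about 2 mm by the wrist and side cameras, and the fitted rim slope is at most 0.007 rad. The tubes were in place just before stacking, but the stacked tray hid them afterwards, so I did not see them again.

**Left alone:** the bowl, moistener cup and shallow tray looked undisturbed in the views I took. I did not measure them, and the shallow tray was not in my last picture.

**Disagreements:**
- The cameras showed the fingertips 6–19 mm behind the reported TCP, depending on the opening, rather than 19 mm ahead as stated. I worked from the camera measurements, and the contact heights agreed with them.
- The top camera's last fit of the stack was partly hidden by the arm, so I only used its rim height.

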